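# Put a pile of returned goods back in their stock trays

## Robot

A 6-joint arm with a two-finger parallel gripper is mounted at the origin on the work surface. World frame = base frame: x ahead of the robot, y to its left, z up, the work surface at z = 0. Lengths are in m, angles in rad, forces in N, time in s.
With the tool pointing down it reaches from about 0.25 to 0.775 m from the base axis. Payload 4 kg.
Tool frame: the origin (TCP) lies between the finger pads; the fingertips stand 22 mm ahead of it and the grasp point (between the pads) lies 3 mm ahead of it; z points along the fingers, y is the direction in which the jaws open and shut (so a half turn about z gives the same grasp; the last joint's range is limited). The gripper opens to 85 mm and grips with 20 to 120 N. Pads are 22 mm wide; open, the fingers measure 114 mm over their backs; the gripper's body (76 mm by 85 mm) begins 54 mm behind the grasp point. The pads swing forward as they close: fully open they stand 13 mm farther back than shut.
Start: joints at [-1.308, 0.087, 1.371, -0, 1.684, -0.103], TCP at [0.197, -0.514, 0.253] pointing down, gripper open.
Joint ranges: [-3.1, 3.1], [-0.76, 2.03], [0.27, 2.55], [-1.08, 4.22], [0.17, 2.65], [-2.57, 2.57]. Speed limits (rad/s): [2.79, 2.79, 3.14, 3.14, 3.14, 3.14].

## Interface

Orientations are given as a unit quaternion [w, x, y, z].
In Python, from bench import arm gives the robot as it stands.
- The arm moves only by the tool step_arm, never from a script. Its argument "increments" is a list of rows, each an object with "xyz": the shift along the tool's x, y, z in m, a list of three; "angular": the turn, a rotation vector about the tool's x, y, z in units of 6 degrees (1.0 is 6 degrees), a list of three; "grip": the finger opening in m, from 0 to 0.0854. A call has 1 to 10 rows; each row shifts and turns the commanded pose from where the row before left it, along the tool's axes as they then stand; what a row does not reach is not made up. A row lasts 1/12 s, in which the tool goes at most 41.7 mm and 7.16 degrees, less where a joint would pass 70% of its speed; a pose out of reach is approached as far as the arm can. A call with a gripper value outside its range is refused whole. The fingers move at their own pace and stop on an object; "newtons" is the grip in N (left out, the last holds). Time passes only in rows, so rows that do not move let the fingers close. It gives the time, the measured TCP pose, the force and the opening at its end, in the units of the state.
- arm.get_state(): the state, without advancing time (a new reading comes with each control period).
- arm.get_image(name): name is "scene" or "side" or "wrist"; returns (picture, depth): 420x560x3 uint8, blue, green, red; 420x560 float32, m along the optical axis (not along the pixel's ray), 0 where there is no reading.
- arm.get_calibration(name): a dict with "intrinsics" (3x3 intrinsics, pixels), "distortion" ([k1, k2, p1, p2, k3] as OpenCV has them; the pictures are not rectified), "view" (4x4, takes a point from world to camera coordinates). Camera axes: x right, y down, z forward; pixel columns grow to the right and rows downward; lengths in m; the calibration is good to about 2 mm. A picture is of the moment at which its call begins: read the wrist's pose just before it. get_calibration takes no time and is no camera call; for the wrist camera it gives the pose at the moment of the call.
- arm.close_job(): hands the job in, once; it reports no verdict.
The state is a dict: "t": time; "joint_pos": joint angles; "qd": joint speeds; "tau": joint torques, N m; "eef_pos": TCP position; "eef_rot": TCP orientation; "wrist_force": force on the tool from outside, world axes, zero at the start; "torque": the same for the moment, N m; "opening": opening from 0.0 (shut) to 1.0 (fully open).
Only numpy, scipy, OpenCV 4.12 (cv2) and the standard library are available. Lean on these libraries where they do the work, as an engineer would, in place of code of your own. Each camera call takes 0.05 s, during which the arm holds its last target.

## Task

A pile of returned goods stands on the packing bench of the tool store: a flat black plastic case, a small carton on it, and on the carton a round tin and a hexagonal coupling nut side by side. Take the pile apart from the top and put each item in the stock tray that has its shape and size (the long tray for the case, the shorter rectangular one for the carton, the round one for the tin, the six-sided one for the nut), lying flat on the tray's floor inside the rim, the same way up as it was. Never let any of the items tip over, and let go of them all at the end.

Things in the scene. Friction and masses are not known exactly. Their poses are not given: they have to be found in the camera images.
- case_mid (a point): Black plastic assortment case with grey end strips, 160 x 66 x 40 mm (x, y, z), loose, about 0.45 kg, bottom of the pile, standing on the bench. Point: its centre, 20 mm above its underside; x along its length, z up. Take it across its 66 mm width
- carton_mid (a point): Brown cardboard carton with a paper strip, 112 x 64 x 38 mm (x, y, z), loose, about 0.3 kg, flat on the case with its length along the case's (within 5 degrees). Point: its centre, 19 mm above its underside; x along its length, z up. Take it across its 64 mm width
- tin_mid (a point): Round metal tin, 50 mm in diameter, 36 mm high, loose, about 0.16 kg, upright on one end of the carton's top (which end varies), beside the nut, about 28 mm from the carton's centre; only 10 mm lie between tin and nut, so take it with the fingers on the carton's long sides (closing along the carton's y). Point: its centre, 18 mm above its underside; z up
- nut_mid (a point): Hexagonal steel coupling nut, 36 mm across flats, 42 mm across corners, 36 mm high, loose, about 0.2 kg, upright on the other end of the carton's top, about 28 mm from the carton's centre; take it with the fingers on the flats that face the carton's long sides. Point: its centre, 18 mm above its underside; z up, y (and every 60 degrees from it) square to a pair of flats; y is within 12 degrees of the carton's y
- case_place (a point): Long rectangular tray for the case, outside 184 x 90 mm, inside 176 x 82 mm (x, y). Grey plastic, fixed to the bench; floor 4 mm thick, rim 4 mm thick standing 12 mm above the bench (8 mm above the tray's floor), 8 mm of play all round its item. Point: centre of the tray's floor (4 mm above the bench); z up, x along its length; the case lies in it along x, either way round
- carton_place (a point): Shorter rectangular tray for the carton, outside 136 x 88 mm, inside 128 x 80 mm (x, y). Grey plastic, fixed to the bench; floor 4 mm thick, rim 4 mm thick standing 12 mm above the bench (8 mm above the tray's floor), 8 mm of play all round its item. Point: centre of the tray's floor (4 mm above the bench); z up, x along its length; the carton lies in it along x, either way round
- tin_place (a point): Round tray for the tin, 74 mm outside and 66 mm inside diameter. Grey plastic, fixed to the bench; floor 4 mm thick, rim 4 mm thick standing 12 mm above the bench (8 mm above the tray's floor), 8 mm of play all round its item. Point: centre of the tray's floor (4 mm above the bench); z up
- nut_place (a point): Six-sided tray for the nut, inside 52 mm across flats, outside 60 mm across flats. Grey plastic, fixed to the bench; floor 4 mm thick, rim 4 mm thick standing 12 mm above the bench (8 mm above the tray's floor), 8 mm of play all round its item. Point: centre of the tray's floor (4 mm above the bench); z up, y square to a pair of its sides; the nut may be turned any way in it
Not all that is in view belongs to the job. Leave any orange look-alike of the part that bears nut_place alone.

How it is judged:
By the outcome, as a careful person would: the job done as asked, in the order asked, and still so for the second after the job is handed in, with the robot touching nothing.
It also fails if it takes over 120 s, if anything falls off the work surface, if the arm or the gripper's body presses on something with over 40 N, if the wrist force passes 120 N, or if a joint passes its speed limit or range.

## Working session

There is one attempt and no reset: what is moved stays moved. The work goes in short steps, Python scripts to look and compute and a tool call to move; the robot and the scene stay as the last step left them, time stands still between calls to the robot, and variables do not carry over. Pictures are saved under pics/ and viewed, and the job is handed in when it is done.

Besides the shell and the picture viewer there is one more tool, called after "Request:" as name(argument=value, ...), one argument or row to a line, values as JSON. step_arm: Moves the arm, as the interface text tells. Its arguments: {"type":"object","properties":{"increments":{"type":"array"},"newtons":{"type":"number"}},"required":["increments"]}

```bash
ls; mkdir -p pics; python3 - <<'E'
from bench import arm
import cv2
print(arm.get_state())
for n in ("scene","side","wrist"):
    im,d=arm.get_image(n); cv2.imwrite(f"pics/{n}0.png",im)
    import numpy as np
    np.savez(f"pics/{n}0.npz",im=im,d=d,**arm.get_calibration(n))
    print(n,arm.get_calibration(n))
E
```

```text
pics
{'t': 0.0, 'joint_pos': array([-1.30813160e+00,  8.79801964e-02,  1.37229712e+00,  1.98532861e-05,
        1.68358444e+00, -1.03097635e-01]), 'qd': array([-0.00156052, -0.00093751, -0.00198196,  0.00032761,  0.00089731,
       -0.00041187]), 'tau': array([-2.54237464e-03, -3.51866019e+01, -3.13279581e+01, -2.91563001e-04,
        1.08689247e-02,  3.39221413e-05]), 'eef_pos': array([ 0.19659761, -0.51317607,  0.25210355]), 'eef_rot': array([-1.13172753e-03,  9.83322959e-01,  1.81864430e-01, -8.05889990e-05]), 'wrist_force': array([-0.40332441,  0.26366056,  1.17684422]), 'torque': array([-0.01010338,  0.01307656,  0.01521798]), 'opening': 0.9978923856653199}
scene {'intrinsics': array([[533.77915859,   0.        , 277.46210437],
       [  0.        , 533.77915859, 212.50233078],
       [  0.        ,   0.        ,   1.        ]]), 'distortion': array([-0.17004393,  0.        ,  0.        ,  0.        ,  0.        ]), 'view': array([[ 0.03116629,  0.99948085,  0.00816623, -0.0254991 ],
       [ 0.86996212, -0.02310298, -0.49257706, -0.41123019],
       [-0.49213267,  0.02245611, -
[... 423 characters left out ...]
     [-0.06398319, -0.67026442, -0.73935902,  0.10278842],
       [ 0.04090706,  0.73849286, -0.67301925,  1.36283197],
       [ 0.        ,  0.        ,  0.        ,  1.        ]])}
wrist {'intrinsics': array([[373.80353929,   0.        , 279.97849088],
       [  0.        , 373.80353929, 208.8479292 ],
       [  0.        ,   0.        ,   1.        ]]), 'distortion': array([-0.01499671,  0.        ,  0.        ,  0.        ,  0.        ]), 'view': array([[ 0.35741056, -0.93394551, -0.00186492, -0.54970578],
       [-0.88302911, -0.33857439,  0.32500303, -0.04258982],
       [-0.30416653, -0.11451273, -0.94571114,  0.38150226],
       [ 0.        ,  0.        ,  0.        ,  1.        ]])}
```

View pics/scene0.png

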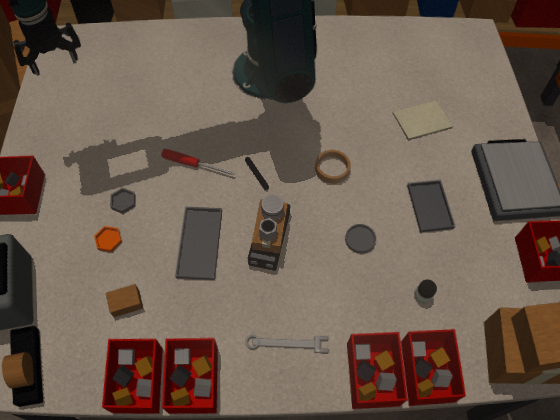

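View pics/side0.png

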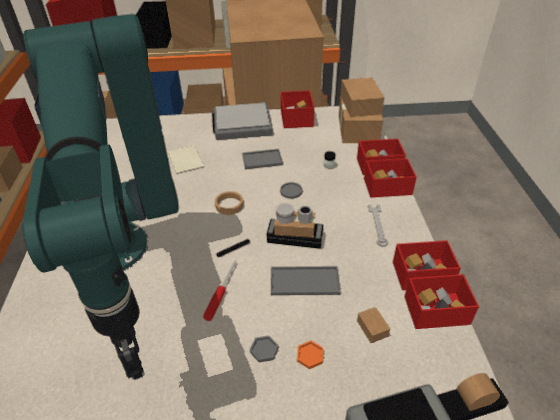

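View pics/wrist0.png

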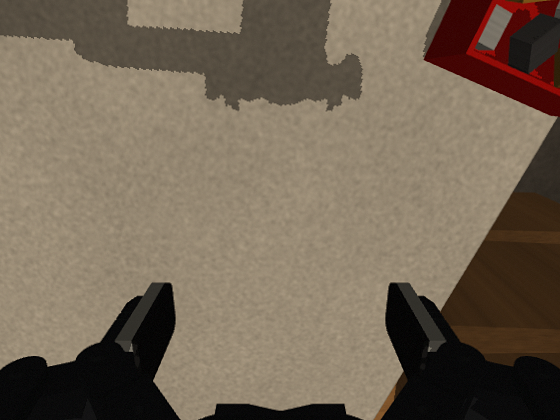

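```bash
cat > h.py <<'E'
import numpy as np, cv2
def load(f):
    z=np.load(f"pics/{f}.npz"); return dict(z)
def ray(c,uv):
    uv=np.array(uv,float).reshape(-1,1,2)
    n=cv2.undistortPoints(uv,c['intrinsics'],c['distortion']).reshape(-1,2)
    n=np.c_[n,np.ones(len(n))]
    V=c['view'];R=V[:3,:3]
    return -R.T@V[:3,3], n@R
def onplane(c,uv,z):
    o,d=ray(c,uv); s=(z-o[2])/d[:,2]; return o+d*s[:,None]
def cloud(c):
    d=c['d'];h,w=d.shape
    uu,vv=np.meshgrid(np.arange(w),np.arange(h))
    o,r=ray(c,np.stack([uu,vv],-1).reshape(-1,2).astype(float))
    return (o+r*d.reshape(-1,1)).reshape(h,w,3)
def crop(f,x0,y0,x1,y1,k,out):
    im=load(f)['im'][y0:y1,x0:x1]; cv2.imwrite(f"pics/{out}.png",cv2.resize(im,None,fx=k,fy=k,interpolation=cv2.INTER_CUBIC))
def snap(n,f):
    from bench import arm
    c=arm.get_calibration(n); s=arm.get_state(); im,d=arm.get_image(n)
    np.savez(f"pics/{f}.npz",im=im,d=d,**c); cv2.imwrite(f"pics/{f}.png",im); return s
E
python3 - <<'E'
from h import *
c=load('scene0');P=cloud(c)
for n,(u,v) in dict(case=(199,243),carton=(430,205),tin=(361,238),nut=(123,200),orange=(108,239),tinobj=(272,205),nutobj=(267,228),pile=(270,235)).items():
    print(n,P[v,u].round(3), onplane(c,(u,v),0.004)[0].round(3))
crop('scene0',235,180,305,285,6,'c1')
c=load('side0');P=cloud(c)
for n,(u,v) in dict(case=(305,281),carton=(263,159),tin=(291,190),nut=(264,348),tinobj=(286,210)).items():
    print(n,P[v,u].round(3), onplane(c,(u,v),0.004)[0].round(3))
crop('side0',255,195,335,255,8,'c2')
E
```

```text
case [ 0.554 -0.177  0.006] [ 0.553 -0.178  0.004]
carton [0.463 0.393 0.003] [0.464 0.392 0.004]
tin [0.55  0.208 0.004] [0.55  0.208 0.004]
nut [ 0.43  -0.374  0.006] [ 0.429 -0.374  0.004]
orange [ 0.537 -0.4    0.002] [ 0.538 -0.399  0.004]
tinobj [ 0.519 -0.004  0.115] [ 0.454 -0.002  0.004]
nutobj [ 0.577 -0.016  0.117] [ 0.517 -0.016  0.004]
pile [ 0.587 -0.01   0.104] [ 0.536 -0.009  0.004]
case [ 0.553 -0.178  0.004] [ 0.553 -0.178  0.004]
carton [0.469 0.394 0.004] [0.469 0.393 0.004]
tin [0.552 0.208 0.005] [0.552 0.209 0.004]
nut [ 0.431 -0.372  0.003] [ 0.431 -0.372  0.004]
tinobj [ 0.517 -0.012  0.116] [0.527 0.112 0.004]
```

View pics/c1.png

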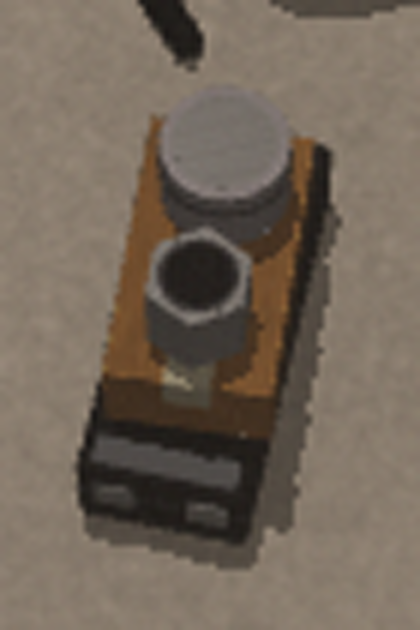

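View pics/c2.png

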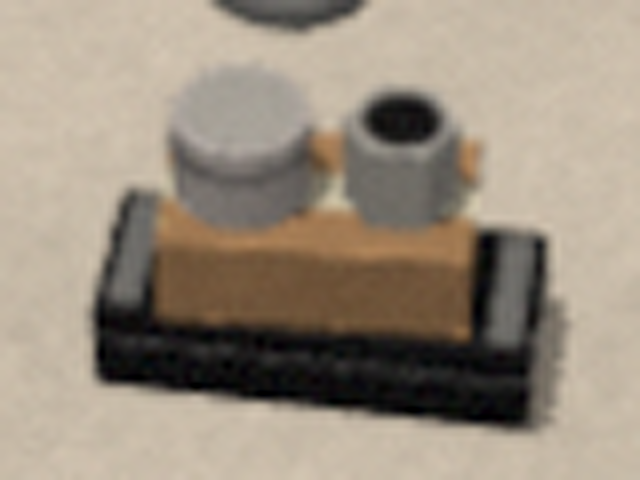

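```bash
cat > trays.py <<'E'
from h import *
seeds=dict(case=[.553,-.178],carton=[.466,.393],tin=[.551,.209],nut=[.43,-.373])
def fit(c,name,z=0.010):
    V=c['view'];p=np.array([*seeds[name],.004])
    uv=cv2.projectPoints(p[None],cv2.Rodrigues(V[:3,:3])[0],V[:3,3],c['intrinsics'],c['distortion'])[0].ravel()
    u,v=uv.round().astype(int)
    if not(0<=u<560 and 0<=v<420): return None
    im=c['im'].astype(int); g=im.mean(-1); b=g[max(v-70,0):v+70,max(u-70,0):u+70]
    # grey (unsaturated) & dark
    sat=im.max(-1)-im.min(-1)
    m=((sat<14)&(g<110)).astype(np.uint8)
    n,l=cv2.connectedComponents(m,connectivity=4); k=l[v,u]
    mm=(l==k).astype(np.uint8)
    cs=max(cv2.findContours(mm,cv2.RETR_EXTERNAL,cv2.CHAIN_APPROX_NONE)[0],key=len).reshape(-1,2)
    pts=onplane(c,cs,z)[:,:2]
    r=cv2.minAreaRect((pts*1000).astype(np.float32))
    cc,rad=cv2.minEnclosingCircle((pts*1000).astype(np.float32))
    return np.round(r[0],1),np.round(r[1],1),round(r[2],1),np.round(cc,1),round(rad,1),mm.sum()
if __name__=="__main__":
    import sys
    for f in sys.argv[1:]:
        c=load(f)
        for n in seeds: print(f,n,fit(c,n))
E
python3 trays.py scene0 side0; python3 -c "
from h import *
crop('scene0',165,195,235,290,6,'c3');crop('scene0',400,170,465,240,8,'c4')"
```

```text
scene0 case (array([ 553.3, -176.6]), array([ 91.4, 190.1]), 85.5, array([ 552.7, -175.4]), 102.6, np.uint64(2777))
scene0 carton (array([468. , 391.5]), array([142.5,  92. ]), 5.0, array([467.9, 391.2]), 83.4, np.uint64(1764))
scene0 tin (array([553.6, 204.7]), array([71.2, 77.1]), 72.6, array([553.8, 204.9]), 39.1, np.uint64(713))
scene0 nut (array([ 433.6, -374.9]), array([73.8, 60.7]), 5.9, array([ 433.6, -374.9]), 37.0, np.uint64(482))
side0 case (array([ 551. , -179.8]), array([ 93.1, 182.4]), 84.9, array([ 551.2, -180.4]), 100.5, np.uint64(1875))
side0 carton (array([465.8, 388.7]), array([133.1,  99.7]), 4.8, array([465. , 388.2]), 79.7, np.uint64(598))
side0 tin (array([553. , 200.1]), array([77.7, 68.9]), 85.3, array([551.5, 201.2]), 39.9, np.uint64(272))
side0 nut (array([ 430. , -377.8]), array([63.9, 63.7]), 85.2, array([ 430.7, -377.8]), 34.4, np.uint64(523))
```

Request:
step_arm(
  increments=[
    {"xyz": [0.02,-0.035,-0.002],"angular": [0,0,-1.1]},
    {"xyz": [0.02,-0.035,-0.002],"angular": [0,0,-1.1]},
    {"xyz": [0.02,-0.035,-0.002],"angular": [0,0,-1.1]},
  ],
)

```text
invalid input at $.increments[0]: expected keys xyz, angular, grip
```

Request:
step_arm(
  increments=[
    {"xyz": [0.0278,-0.0193,0],"angular": [0,0,0],"grip": 0.085},
    {"xyz": [0.0278,-0.0193,0],"angular": [0,0,0],"grip": 0.085},
    {"xyz": [0.0278,-0.0193,0],"angular": [0,0,0],"grip": 0.085},
    {"xyz": [0.0278,-0.0193,0],"angular": [0,0,0],"grip": 0.085},
    {"xyz": [0.0278,-0.0193,0],"angular": [0,0,0],"grip": 0.085},
    {"xyz": [0.0278,-0.0193,0],"angular": [0,0,0],"grip": 0.085},
    {"xyz": [0.0278,-0.0193,0],"angular": [0,0,0],"grip": 0.085},
    {"xyz": [0.0278,-0.0193,0],"angular": [0,0,0],"grip": 0.085},
    {"xyz": [0.0278,-0.0193,0],"angular": [0,0,0],"grip": 0.085},
  ],
)

```text
t: 0.9
eef_pos: [0.3687, -0.2603, 0.2531]
eef_rot: [-0.0, 0.983, 0.182, -0.0]
wrist_force: [-0.2, 0.5, 0.2]
opening: 0.995
```

Request:
step_arm(
  increments=[
    {"xyz": [0.0278,-0.0193,0],"angular": [0,0,0],"grip": 0.085},
    {"xyz": [0.0278,-0.0193,0],"angular": [0,0,0],"grip": 0.085},
    {"xyz": [0.0278,-0.0193,0],"angular": [0,0,0],"grip": 0.085},
    {"xyz": [0.0278,-0.0193,0],"angular": [0,0,0],"grip": 0.085},
    {"xyz": [0.0278,-0.0193,0],"angular": [0,0,0],"grip": 0.085},
    {"xyz": [0.0278,-0.0193,0],"angular": [0,0,0],"grip": 0.085},
    {"xyz": [0.0278,-0.0193,0],"angular": [0,0,0],"grip": 0.085},
    {"xyz": [0.0278,-0.0193,0],"angular": [0,0,0],"grip": 0.085},
    {"xyz": [0.0278,-0.0193,0],"angular": [0,0,0],"grip": 0.085},
  ],
)

```text
t: 1.65
eef_pos: [0.5403, -0.0086, 0.2529]
eef_rot: [0.0, 0.983, 0.182, -0.0]
wrist_force: [0.2, -0.6, 0.7]
opening: 0.997
```

Request:
step_arm(
  increments=[
    {"xyz": [0,0,0],"angular": [0,0,-1.1],"grip": 0.085},
    {"xyz": [0,0,0],"angular": [0,0,-1.1],"grip": 0.085},
    {"xyz": [0,0,0],"angular": [0,0,-1.1],"grip": 0.085},
    {"xyz": [0,0,0],"angular": [0,0,-1.1],"grip": 0.085},
    {"xyz": [0,0,0],"angular": [0,0,-1.1],"grip": 0.085},
    {"xyz": [0,0,0],"angular": [0,0,-1.1],"grip": 0.085},
    {"xyz": [0,0,0],"angular": [0,0,-1.1],"grip": 0.085},
    {"xyz": [0,0,0],"angular": [0,0,-1.1],"grip": 0.085},
    {"xyz": [0,0,0],"angular": [0,0,-1.1],"grip": 0.085},
    {"xyz": [0,0,0],"angular": [0,0,-1.1],"grip": 0.085},
  ],
)

```text
t: 2.48
eef_pos: [0.5395, -0.0102, 0.2528]
eef_rot: [-0.0, 0.724, 0.69, -0.0]
wrist_force: [0.2, 0.4, -0.2]
opening: 0.991
```

Request:
step_arm(
  increments=[
    {"xyz": [0,0,0],"angular": [0,0,-1.1],"grip": 0.085},
    {"xyz": [0,0,0],"angular": [0,0,-1.1],"grip": 0.085},
    {"xyz": [0,0,0],"angular": [0,0,-1.1],"grip": 0.085},
    {"xyz": [0,0,0],"angular": [0,0,-1.1],"grip": 0.085},
    {"xyz": [0,0,0],"angular": [0,0,-1.1],"grip": 0.085},
    {"xyz": [0,0,0],"angular": [0,0,-1.1],"grip": 0.085},
    {"xyz": [0,0,0],"angular": [0,0,-1.1],"grip": 0.085},
    {"xyz": [0,0,0],"angular": [0,0,-1.1],"grip": 0.085},
    {"xyz": [0,0,0],"angular": [0,0,-1.1],"grip": 0.085},
    {"xyz": [0,0,0],"angular": [0,0,-1.1],"grip": 0.085},
  ],
)

```text
t: 3.32
eef_pos: [0.5396, -0.0102, 0.2528]
eef_rot: [-0.0, 0.231, 0.973, -0.0]
wrist_force: [0.5, -0.5, -1.2]
opening: 0.995
```

Request:
step_arm(
  increments=[
    {"xyz": [0,0,0],"angular": [0,0,-1.1],"grip": 0.085},
    {"xyz": [0,0,0],"angular": [0,0,-1.1],"grip": 0.085},
    {"xyz": [0,0,0],"angular": [0,0,-0.6],"grip": 0.085},
    {"xyz": [0,0,0],"angular": [0,0,0],"grip": 0.085},
  ],
)

```text
t: 3.65
eef_pos: [0.5396, -0.0102, 0.2528]
eef_rot: [-0.0, 0.089, 0.996, -0.0]
wrist_force: [-0.1, -0.0, 0.2]
opening: 0.999
```

```bash
python3 - <<'E'
from h import *
s=snap('wrist','w1'); print(s['t'],s['eef_pos'],s['eef_rot'],s['joint_pos'])
snap('scene','scene1')
E
```

```text
3.65 [ 0.53958448 -0.01019555  0.2528438 ] [-4.27062674e-04  8.87851346e-02  9.96050710e-01 -3.32971498e-05] [-1.23908551e-01  6.48842485e-02  1.39549328e+00 -9.70473466e-05
  1.68206639e+00 -1.51691120e+00]
```

View pics/w1.png

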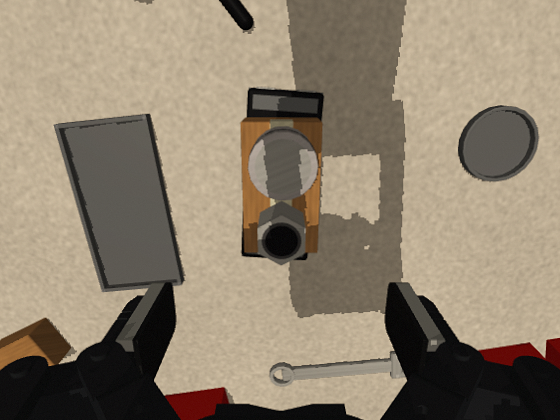

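```bash
python3 -c "
from h import *
crop('w1',220,75,345,275,3,'c5');crop('w1',230,185,330,275,6,'c6')"
```

```text
(no output)
```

View pics/c5.png

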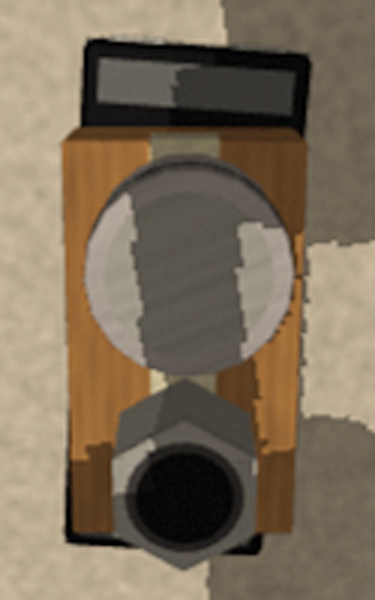

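View pics/c6.png

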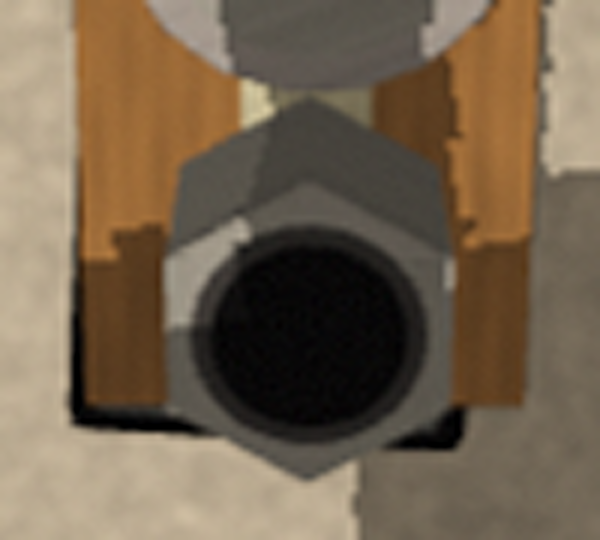

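```bash
python3 - <<'E'
from h import *
c=load('w1')
px=lambda p,k,o:(np.array(p,float)+.5)/k-.5+o
hx=onplane(c,px([(308,180),(165,258),(163,408),(307,480),(452,405),(455,258)],6,(230,185)),.114)[:,:2]
print(hx.round(4),'nut c',hx.mean(0))
m=hx.mean(0);a=np.degrees(np.arctan2(*(hx-m).T[::-1]));print(a, 'r',np.hypot(*(hx-m).T), np.degrees(np.angle(np.exp(6j*np.radians(a)).mean())/6))
cc=onplane(c,px([(63,142),(306,139),(75,532),(293,532)],3,(220,75)),.078)[:,:2]
print('carton',cc.round(4),cc.mean(0)); d=(cc[2:]-cc[:2]);print(np.hypot(*d.T),np.degrees(np.arctan2(d[:,1],d[:,0])),np.hypot(*(cc[1]-cc[0])),np.hypot(*(cc[3]-cc[2])))
t=onplane(c,px([(84,268),(296,268),(190,375),(115,343),(264,345)],3,(220,75)),.114)[:,:2]
A=np.c_[2*t,np.ones(len(t))];s=np.linalg.lstsq(A,(t**2).sum(1),rcond=None)[0];print('tin',s[:2],np.sqrt(s[2]+s[0]**2+s[1]**2))
import trays
for n in('case','tin'):print(n,trays.fit(c,n))
P=cloud(c); 
for z0,z1 in((.108,.12),(.072,.084),(.03,.05)):
    M=(P[...,2]>z0)&(P[...,2]<z1); M[330:]=0; q=P[M][:,:2]; r=cv2.minAreaRect((q*1000).astype(np.float32)); print(z0,M.sum(),r)
M=(abs(P[...,2]-.114)<.006);M[280:]=0;l=cv2.connectedComponentsWithStats(M.astype(np.uint8))
for i in range(1,l[0]):
  if l[2][i,4]>200:
    q=P[l[1]==i]; print(l[2][i,4],cv2.minEnclosingCircle((q[:,:2]*1000).astype(np.float32)),q[:,2].mean())
E
```

```text
[[ 0.5493 -0.0119]
 [ 0.5563 -0.0313]
 [ 0.5765 -0.0356]
 [ 0.5899 -0.0193]
 [ 0.5826  0.0008]
 [ 0.5627  0.0043]] nut c [ 0.5695617  -0.01551637]
[ 169.95035319 -129.95753546  -70.95050533  -10.62509433   51.28179354
  108.99518991] r [0.0205684  0.02060492 0.0212701  0.02064975 0.02089389 0.02095671] -10.218379011871354
carton [[ 0.4814 -0.0314]
 [ 0.4918  0.0306]
 [ 0.5906 -0.0514]
 [ 0.6019  0.011 ]] [ 0.54140917 -0.01029264]
[0.11107806 0.11184229] [-10.35167735 -10.07818175] 0.06286133069347057 0.06338863019677171
tin [ 0.5134948  -0.00395378] 0.024985231852375535
case (array([ 637. , -257.4]), array([231.7, 407.8]), 73.4, array([ 631.7, -275.2]), 225.9, np.uint64(29410))
tin (array([551.5, 203.3]), array([77.6, 72.8]), 57.7, array([551.3, 203.1]), 39.0, np.uint64(4673))
0.108 5745 ((538.5458984375, -12.370433807373047), (49.469520568847656, 102.11849975585938), 72.80616760253906)
0.072 4108 ((540.9615478515625, -10.970451354980469), (64.07311248779297, 112.73039245605469), 79.48013305664062)
0.03 2312 ((541.6471557617188, -12.517951965332031), (65.97583770751953, 159.87371826171875), 75.48918151855469)
3814 ((513.6407470703125, -4.6996331214904785), 25.002456665039062) 0.11464953722981223
1931 ((569.4447021484375, -15.705950736999512), 20.741804122924805) 0.11437753234652996
```

```bash
python3 - <<'E'
from h import *
c=load('w1');P=cloud(c);e=np.array([0.5396,-0.0102,0.2528])
for box in((120,275,180,360),(380,275,440,360)):
    x0,y0,x1,y1=box;q=P[y0:y1,x0:x1].reshape(-1,3);q=q[q[:,2]>.18]-e
    a=np.radians(169.8);X=np.array([np.cos(a),np.sin(a),0]);Y=np.array([np.sin(a),-np.cos(a),0])
    print(len(q),np.percentile(q@X,[1,50,99]),np.percentile(q@Y,[0,1,50,99,100]),np.percentile(q[:,2],[0,1,5,50,99]))
E
```

```text
3599 [-0.01003028  0.00751624  0.01216032] [-0.05707347 -0.05592245 -0.04351137 -0.04267185 -0.00068262] [-0.00918156 -0.00714638 -0.00398635  0.01327387  0.0375624 ]
3551 [-0.01007764  0.00748868  0.01214144] [-0.00068262  0.04131644  0.04212665  0.05450193  0.05578443] [-0.00865162 -0.00722537 -0.00402814  0.01315013  0.03716142]
```

Request:
step_arm(
  increments=[
    {"xyz": [-0.0304,0,0],"angular": [0,0,0],"grip": 0.085},
    {"xyz": [0,0,0.03],"angular": [0,0,0],"grip": 0.085},
    {"xyz": [0,0,0.03],"angular": [0,0,0],"grip": 0.085},
    {"xyz": [0,0,0.03],"angular": [0,0,0],"grip": 0.085},
    {"xyz": [0,0,0.022],"angular": [0,0,0],"grip": 0.085},
    {"xyz": [0,0,0.015],"angular": [0,0,0],"grip": 0.085},
    {"xyz": [0,0,0.015],"angular": [0,0,0],"grip": 0.085},
    {"xyz": [0,0,0],"angular": [0,0,0],"grip": 0.085},
  ],
)

```text
t: 4.42
eef_pos: [0.5672, -0.0153, 0.107]
eef_rot: [-0.004, 0.09, 0.996, 0.0]
wrist_force: [0.2, -0.4, 0.6]
opening: 0.993
```

```bash
python3 - <<'E'
from h import *
s=snap('wrist','w2'); print(s['t'],s['eef_pos'],s['eef_rot'])
E
```

```text
4.4167 [ 0.56715061 -0.01533936  0.10696339] [-4.06323469e-03  8.99475727e-02  9.95938208e-01  9.82289476e-05]
```

View pics/w2.png

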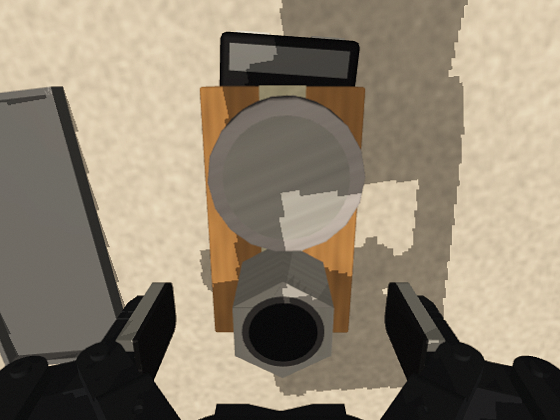

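Request:
step_arm(
  increments=[
    {"xyz": [0,0,0],"angular": [0,0,0],"grip": 0.085},
    {"xyz": [0,0,0],"angular": [0,0,0],"grip": 0.085},
  ],
)

```text
t: 4.63
eef_pos: [0.5706, -0.0158, 0.1129]
eef_rot: [0.001, 0.089, 0.996, -0.0]
wrist_force: [-0.6, 0.8, -0.1]
opening: 1.001
```

Request:
step_arm(
  increments=[
    {"xyz": [0,0,0],"angular": [0,0,0],"grip": 0.03},
    {"xyz": [0,0,0],"angular": [0,0,0],"grip": 0.03},
    {"xyz": [0,0,0],"angular": [0,0,0],"grip": 0.03},
    {"xyz": [0,0,0],"angular": [0,0,0],"grip": 0.03},
    {"xyz": [0,0,0],"angular": [0,0,0],"grip": 0.03},
    {"xyz": [0,0,0],"angular": [0,0,0],"grip": 0.03},
    {"xyz": [0,0,0],"angular": [0,0,0],"grip": 0.03},
    {"xyz": [0,0,0],"angular": [0,0,0],"grip": 0.03},
  ],
  newtons=40,
)

```text
t: 5.3
eef_pos: [0.5701, -0.0157, 0.112]
eef_rot: [0.001, 0.089, 0.996, -0.0]
wrist_force: [0.2, 0.9, 4.3]
opening: 0.413
```

Request:
step_arm(
  increments=[
    {"xyz": [0,0,-0.005],"angular": [0,0,0],"grip": 0.03},
    {"xyz": [0,0,-0.01],"angular": [0,0,0],"grip": 0.03},
    {"xyz": [0,0,-0.02],"angular": [0,0,0],"grip": 0.03},
    {"xyz": [0,0,-0.03],"angular": [0,0,0],"grip": 0.03},
    {"xyz": [0,0,-0.03],"angular": [0,0,0],"grip": 0.03},
    {"xyz": [0,0,-0.03],"angular": [0,0,0],"grip": 0.03},
    {"xyz": [0,0,0],"angular": [0,0,0],"grip": 0.03},
    {"xyz": [0,0,0],"angular": [0,0,0],"grip": 0.03},
  ],
)

```text
t: 5.97
eef_pos: [0.5706, -0.0157, 0.239]
eef_rot: [0.003, 0.089, 0.996, -0.0]
wrist_force: [0.0, 0.3, -1.9]
opening: 0.415
```

```bash
python3 - <<'E'
from h import *
s=snap('wrist','w3'); print(s['t'],s['eef_pos'],s['eef_rot'],s['joint_pos'],s['wrist_force'])
E
```

```text
5.9667 [ 0.57059461 -0.01573713  0.23902455] [ 2.54606040e-03  8.92384469e-02  9.96007026e-01 -1.47841389e-04] [-1.26837722e-01  1.33303475e-01  1.34833110e+00 -1.05037086e-04
  1.65485845e+00 -1.51892792e+00] [ 0.0028716   0.31540209 -1.88699642]
```

View pics/w3.png

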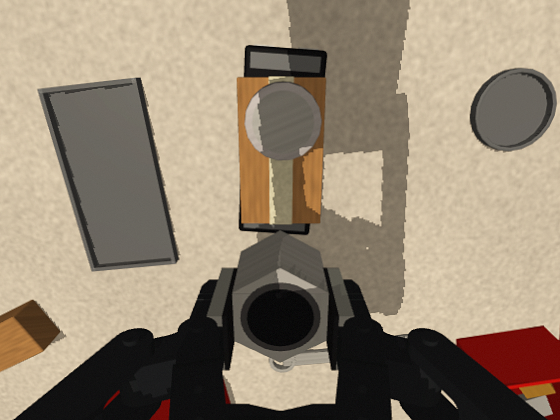

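Request:
step_arm(
  increments=[
    {"xyz": [0.003,-0.0158,0],"angular": [0,0,0],"grip": 0.03},
    {"xyz": [0.0061,-0.0316,0],"angular": [0,0,0],"grip": 0.03},
    {"xyz": [0.0061,-0.0316,0],"angular": [0,0,0],"grip": 0.03},
    {"xyz": [0.0061,-0.0316,0],"angular": [0,0,0],"grip": 0.03},
    {"xyz": [0.0061,-0.0316,0],"angular": [0,0,0],"grip": 0.03},
    {"xyz": [0.0061,-0.0316,0],"angular": [0,0,0],"grip": 0.03},
    {"xyz": [0.0061,-0.0316,0],"angular": [0,0,0],"grip": 0.03},
    {"xyz": [0.0061,-0.0316,0],"angular": [0,0,0],"grip": 0.03},
  ],
)

```text
t: 6.68
eef_pos: [0.4807, -0.2414, 0.2332]
eef_rot: [-0.002, 0.089, 0.996, 0.001]
wrist_force: [0.8, -0.3, -2.3]
opening: 0.412
```

Request:
step_arm(
  increments=[
    {"xyz": [0.0061,-0.0316,0],"angular": [0,0,0],"grip": 0.03},
    {"xyz": [0.0061,-0.0316,0],"angular": [0,0,0],"grip": 0.03},
    {"xyz": [0.0061,-0.0316,0],"angular": [0,0,0],"grip": 0.03},
    {"xyz": [0.0061,-0.0316,0],"angular": [0,0,0],"grip": 0.03},
    {"xyz": [0.003,-0.0158,0],"angular": [0,0,0],"grip": 0.03},
    {"xyz": [0,0,0],"angular": [0,0,0],"grip": 0.03},
    {"xyz": [0,0,0],"angular": [0,0,0],"grip": 0.03},
    {"xyz": [0,0,0],"angular": [0,0,0],"grip": 0.03},
  ],
)

```text
t: 7.35
eef_pos: [0.4301, -0.3746, 0.2344]
eef_rot: [-0.001, 0.089, 0.996, 0.002]
wrist_force: [-0.2, -0.2, -1.5]
opening: 0.41
```

```bash
python3 - <<'E'
from h import *
s=snap('wrist','w4'); print(s['t'],s['eef_pos'],s['eef_rot'],s['joint_pos'],s['wrist_force'])
E
```

```text
7.35 [ 0.43007225 -0.37460224  0.23440271] [-0.00121041  0.08905856  0.99602445  0.00155061] [-8.16352291e-01  1.39383325e-01  1.35063990e+00  7.10054627e-04
  1.65543946e+00 -2.20873619e+00] [-0.18186851 -0.18949132 -1.53824416]
```

View pics/w4.png

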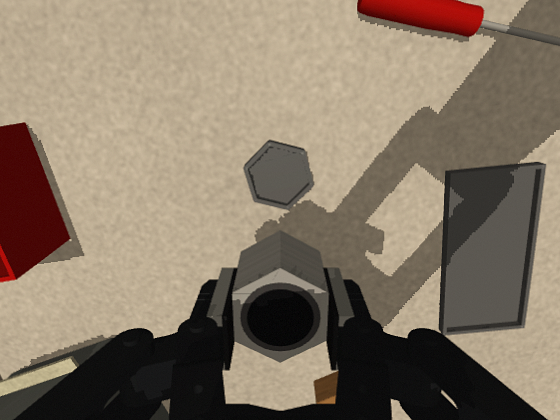

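```bash
python3 - <<'E'
from h import *
import trays
c=load('w4'); trays.seeds['nut']=[.432,-.376]
print(trays.fit(c,'nut',.012))
# nut top center in hand; tool frame
crop('w4',230,125,330,225,6,'c7')
for z in (.006,.012):print(onplane(c,[(270,141),(307,149),(314,184),(284,208),(250,200),(244,166)],z)[:,:2].mean(0))
E
```

```text
(array([ 430.6, -376.2]), array([68.2, 58.9]), 5.4, array([ 430.6, -376.2]), 34.1, np.uint64(3390))
[ 0.43137084 -0.37662536]
[ 0.42993424 -0.37635368]
```

View pics/c7.png

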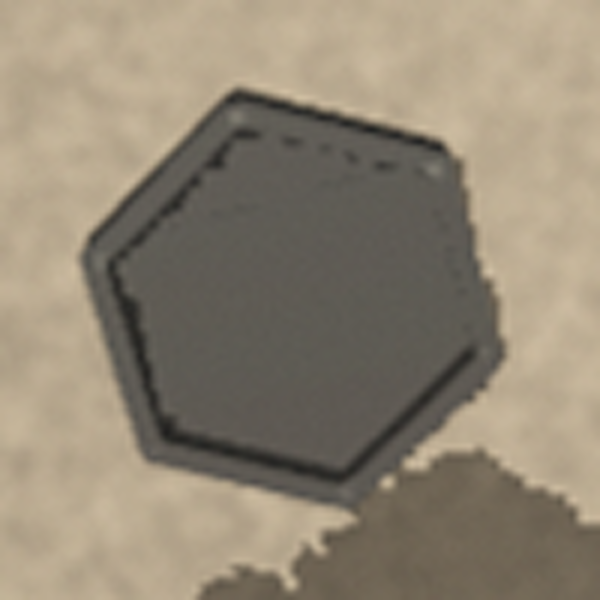

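Request:
step_arm(
  increments=[
    {"xyz": [-0.0012,-0.0013,0.02],"angular": [0,0,0],"grip": 0.03},
    {"xyz": [0,0,0.035],"angular": [0,0,0],"grip": 0.03},
    {"xyz": [0,0,0.035],"angular": [0,0,0],"grip": 0.03},
    {"xyz": [0,0,0.035],"angular": [0,0,0],"grip": 0.03},
    {"xyz": [0,0,0.03],"angular": [0,0,0],"grip": 0.03},
    {"xyz": [0,0,0.02],"angular": [0,0,0],"grip": 0.03},
    {"xyz": [0,0,0],"angular": [0,0,0],"grip": 0.03},
    {"xyz": [0,0,0],"angular": [0,0,0],"grip": 0.03},
    {"xyz": [0,0,0],"angular": [0,0,0],"grip": 0.03},
  ],
)

```text
t: 8.15
eef_pos: [0.4326, -0.3775, 0.0632]
eef_rot: [0.001, 0.089, 0.996, -0.001]
wrist_force: [-0.7, -0.4, -1.6]
opening: 0.411
```

```bash
python3 - <<'E'
from h import *
s=snap('wrist','w5'); print(s['t'],s['eef_pos'],s['eef_rot'],s['wrist_force'])
E
```

```text
8.15 [ 0.43257525 -0.3774654   0.06320272] [ 0.00119908  0.08861377  0.99606482 -0.00101558] [-0.70094082 -0.37334209 -1.55428553]
```

View pics/w5.png

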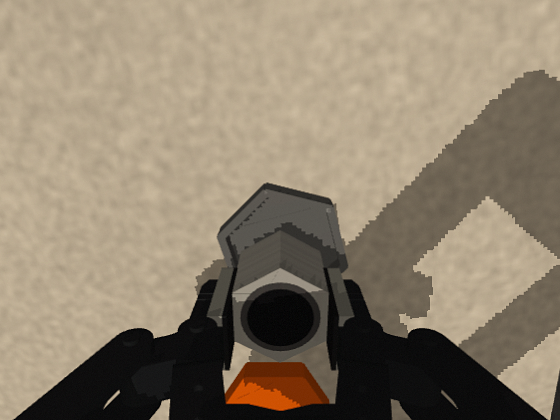

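Request:
step_arm(
  increments=[
    {"xyz": [0.0015,0.0008,0.01],"angular": [0,0,0],"grip": 0.03},
    {"xyz": [0,0,0.008],"angular": [0,0,0],"grip": 0.03},
    {"xyz": [0,0,0.005],"angular": [0,0,0],"grip": 0.03},
    {"xyz": [0,0,0],"angular": [0,0,0],"grip": 0.03},
    {"xyz": [0,0,0],"angular": [0,0,0],"grip": 0.03},
  ],
)

```text
t: 8.62
eef_pos: [0.4297, -0.3762, 0.0379]
eef_rot: [-0.0, 0.089, 0.996, 0.0]
wrist_force: [-0.2, -0.1, -2.0]
opening: 0.412
```

Request:
step_arm(
  increments=[
    {"xyz": [0,0,0.001],"angular": [0,0,0],"grip": 0.03},
    {"xyz": [0,0,0],"angular": [0,0,0],"grip": 0.03},
    {"xyz": [0,0,0],"angular": [0,0,0],"grip": 0.03},
  ],
)

```text
t: 8.87
eef_pos: [0.4298, -0.3762, 0.0378]
eef_rot: [-0.0, 0.089, 0.996, -0.0]
wrist_force: [-2.1, 1.5, 3.3]
opening: 0.41
```

Contact with the floor. Release and rise.

Request:
step_arm(
  increments=[
    {"xyz": [0,0,0],"angular": [0,0,0],"grip": 0.055},
    {"xyz": [0,0,0],"angular": [0,0,0],"grip": 0.085},
    {"xyz": [0,0,0],"angular": [0,0,0],"grip": 0.085},
    {"xyz": [0,0,0],"angular": [0,0,0],"grip": 0.085},
    {"xyz": [0,0,0],"angular": [0,0,0],"grip": 0.085},
    {"xyz": [0,0,-0.03],"angular": [0,0,0],"grip": 0.085},
    {"xyz": [0,0,-0.03],"angular": [0,0,0],"grip": 0.085},
    {"xyz": [0,0,-0.04],"angular": [0,0,0],"grip": 0.085},
    {"xyz": [0,0,-0.04],"angular": [0,0,0],"grip": 0.085},
    {"xyz": [0,0,-0.04],"angular": [0,0,0],"grip": 0.085},
  ],
)

```text
t: 9.7
eef_pos: [0.4297, -0.3759, 0.2188]
eef_rot: [-0.0, 0.089, 0.996, 0.0]
wrist_force: [0.8, -0.1, -0.3]
opening: 0.998
```

```bash
python3 - <<'E'
from h import *
s=snap('wrist','w6'); print(s['t'],s['eef_pos'],s['eef_rot'],s['wrist_force'])
E
```

```text
9.7 [ 0.42967945 -0.3759225   0.21883256] [-1.58122951e-04  8.92402526e-02  9.96010109e-01  1.22327019e-04] [ 0.84851315 -0.1273653  -0.31305201]
```

View pics/w6.png

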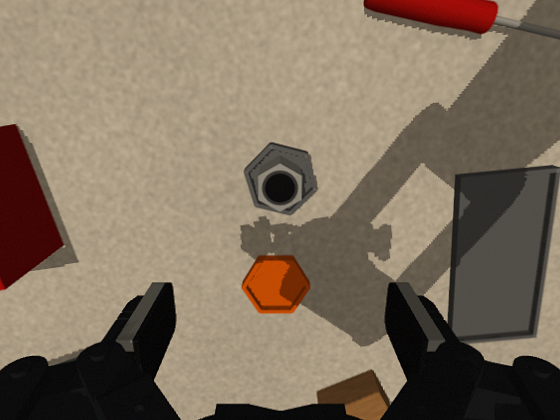

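Request:
step_arm(
  increments=[
    {"xyz": [-0.0007,0.0159,-0.012],"angular": [0,0,0],"grip": 0.085},
    {"xyz": [-0.0014,0.0317,0],"angular": [0,0,0],"grip": 0.085},
    {"xyz": [-0.0014,0.0317,0],"angular": [0,0,0],"grip": 0.085},
    {"xyz": [-0.0014,0.0317,0],"angular": [0,0,0],"grip": 0.085},
    {"xyz": [-0.0014,0.0317,0],"angular": [0,0,0],"grip": 0.085},
    {"xyz": [-0.0014,0.0317,0],"angular": [0,0,0],"grip": 0.085},
    {"xyz": [-0.0014,0.0317,0],"angular": [0,0,0],"grip": 0.085},
    {"xyz": [-0.0014,0.0317,0],"angular": [0,0,0],"grip": 0.085},
  ],
)

```text
t: 10.42
eef_pos: [0.4822, -0.1418, 0.2284]
eef_rot: [-0.001, 0.089, 0.996, 0.0]
wrist_force: [0.2, 0.4, 0.7]
opening: 0.995
```

Request:
step_arm(
  increments=[
    {"xyz": [-0.0014,0.0317,0],"angular": [0,0,0],"grip": 0.085},
    {"xyz": [-0.0014,0.0317,0],"angular": [0,0,0],"grip": 0.085},
    {"xyz": [-0.0014,0.0317,0],"angular": [0,0,0],"grip": 0.085},
    {"xyz": [-0.0014,0.0317,0],"angular": [0,0,0],"grip": 0.085},
    {"xyz": [-0.0007,0.0159,0],"angular": [0,0,0],"grip": 0.085},
    {"xyz": [0,0,0],"angular": [0,0,0],"grip": 0.085},
    {"xyz": [0,0,0],"angular": [0,0,0],"grip": 0.085},
    {"xyz": [0,0,0],"angular": [0,0,0],"grip": 0.085},
    {"xyz": [0,0,0],"angular": [0,0,0],"grip": 0.085},
  ],
)

```text
t: 11.17
eef_pos: [0.5138, -0.0056, 0.2289]
eef_rot: [-0.0, 0.09, 0.996, -0.0]
wrist_force: [0.4, 0.3, 0.8]
opening: 0.998
```

```bash
cat > pile.py <<'E'
from h import *
def look(f):
    c=load(f);P=cloud(c); M0=np.hypot(P[...,0]-.54,P[...,1]+.01)<.15
    for z in(.114,.078,.040):
        M=(abs(P[...,2]-z)<.006)&M0
        l=cv2.connectedComponentsWithStats(M.astype(np.uint8))
        for i in range(1,l[0]):
          if l[2][i,4]>150:
            q=(P[l[1]==i][:,:2]*1000).astype(np.float32)
            print(z,l[2][i,4],'circ',cv2.minEnclosingCircle(q),'rect',cv2.minAreaRect(q))
E
python3 - <<'E'
from h import *
import pile
s=snap('wrist','w7'); print(s['t'],s['eef_pos'],s['eef_rot'],s['wrist_force']);pile.look('w7')
E
```

```text
11.1667 [ 0.51378205 -0.00557616  0.22894541] [-3.57558068e-04  8.98607559e-02  9.95954250e-01 -2.19004906e-04] [0.44208303 0.340829   0.80938169]
0.114 4148 circ ((513.7203979492188, -4.865447044372559), 25.211292266845703) rect ((513.2864379882812, -4.686302185058594), (48.91719055175781, 49.48824691772461), 52.20816421508789)
0.078 6265 circ ((540.7466430664062, -10.720602989196777), 63.75786209106445) rect ((540.9609375, -10.91543197631836), (64.13391876220703, 112.9250717163086), 79.53900146484375)
0.04 2356 circ ((478.53326416015625, 3.529176712036133), 34.915428161621094) rect ((476.29400634765625, 4.160823822021484), (66.16679382324219, 27.072919845581055), 74.65372467041016)
```

View pics/w7.png

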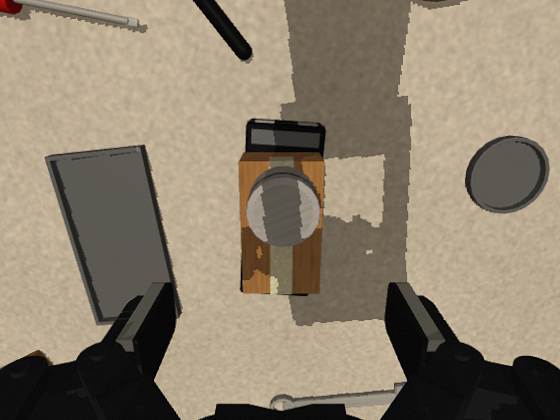

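Request:
step_arm(
  increments=[
    {"xyz": [0,0.0009,0.02],"angular": [0,0,0],"grip": 0.085},
    {"xyz": [0,0,0.03],"angular": [0,0,0],"grip": 0.085},
    {"xyz": [0,0,0.03],"angular": [0,0,0],"grip": 0.085},
    {"xyz": [0,0,0.022],"angular": [0,0,0],"grip": 0.085},
    {"xyz": [0,0,0.015],"angular": [0,0,0],"grip": 0.085},
    {"xyz": [0,0,0],"angular": [0,0,0],"grip": 0.085},
    {"xyz": [0,0,0],"angular": [0,0,0],"grip": 0.085},
    {"xyz": [0,0,0],"angular": [0,0,0],"grip": 0.085},
  ],
)

```text
t: 11.88
eef_pos: [0.5151, -0.0046, 0.1137]
eef_rot: [0.001, 0.09, 0.996, -0.0]
wrist_force: [0.1, 0.4, 0.1]
opening: 0.998
```

Request:
step_arm(
  increments=[
    {"xyz": [0,0,0],"angular": [0,0,0],"grip": 0.044},
    {"xyz": [0,0,0],"angular": [0,0,0],"grip": 0.044},
    {"xyz": [0,0,0],"angular": [0,0,0],"grip": 0.044},
    {"xyz": [0,0,0],"angular": [0,0,0],"grip": 0.044},
    {"xyz": [0,0,0],"angular": [0,0,0],"grip": 0.044},
    {"xyz": [0,0,0],"angular": [0,0,0],"grip": 0.044},
    {"xyz": [0,0,0],"angular": [0,0,0],"grip": 0.044},
  ],
  newtons=35,
)

```text
t: 12.47
eef_pos: [0.5152, -0.0039, 0.1138]
eef_rot: [0.001, 0.089, 0.996, -0.0]
wrist_force: [-1.3, 0.0, 5.5]
opening: 0.57
```

Request:
step_arm(
  increments=[
    {"xyz": [0,0,-0.005],"angular": [0,0,0],"grip": 0.044},
    {"xyz": [0,0,-0.015],"angular": [0,0,0],"grip": 0.044},
    {"xyz": [0,0,-0.03],"angular": [0,0,0],"grip": 0.044},
    {"xyz": [0,0,-0.03],"angular": [0,0,0],"grip": 0.044},
    {"xyz": [0,0.01,-0.025],"angular": [0,0,0],"grip": 0.044},
    {"xyz": [0,0.02,-0.01],"angular": [0,0,0],"grip": 0.044},
    {"xyz": [0,0.03,0],"angular": [0,0,0],"grip": 0.044},
    {"xyz": [0,0.03,0],"angular": [0,0,0],"grip": 0.044},
    {"xyz": [0,0.03,0],"angular": [0,0,0],"grip": 0.044},
    {"xyz": [0,0.03,0],"angular": [0,0,0],"grip": 0.044},
  ],
)

```text
t: 13.3
eef_pos: [0.5405, 0.1449, 0.2264]
eef_rot: [-0.001, 0.089, 0.996, -0.0]
wrist_force: [0.3, -0.4, -1.8]
opening: 0.568
```

Request:
step_arm(
  increments=[
    {"xyz": [0,0.03,0],"angular": [0,0,0],"grip": 0.044},
    {"xyz": [0,0.02,0],"angular": [0,0,0],"grip": 0.044},
    {"xyz": [0,0.01,0],"angular": [0,0,0],"grip": 0.044},
    {"xyz": [0,0,0],"angular": [0,0,0],"grip": 0.044},
    {"xyz": [0,0,0],"angular": [0,0,0],"grip": 0.044},
    {"xyz": [0,0,0],"angular": [0,0,0],"grip": 0.044},
    {"xyz": [0,0,0],"angular": [0,0,0],"grip": 0.044},
  ],
)

```text
t: 13.88
eef_pos: [0.5516, 0.2013, 0.2273]
eef_rot: [-0.0, 0.09, 0.996, -0.0]
wrist_force: [-0.3, -0.2, -1.4]
opening: 0.574
```

```bash
python3 - <<'E'
from h import *
import trays
s=snap('wrist','w8'); print(s['t'],s['eef_pos'],s['eef_rot'],s['wrist_force'],s['joint_pos'])
print(trays.fit(load('w8'),'tin',.012))
print(trays.fit(load('w7'),'tin',.012))
E
```

```text
13.8833 [0.55158707 0.20130488 0.22728936] [-6.09316820e-05  9.01498048e-02  9.95928146e-01 -3.69035025e-04] [-0.28638551 -0.18556194 -1.39954166] [ 2.53730500e-01  1.76471976e-01  1.32242877e+00 -6.55439158e-04
  1.64305554e+00 -1.13656829e+00]
(array([551.2, 204.8]), array([72.3, 73.3]), 60.2, array([551.3, 204.4]), 37.1, np.uint64(4819))
(array([550.8, 201.7]), array([77.5, 72.7]), 65.1, array([550.8, 201.8]), 39.1, np.uint64(4994))
```

View pics/w8.png

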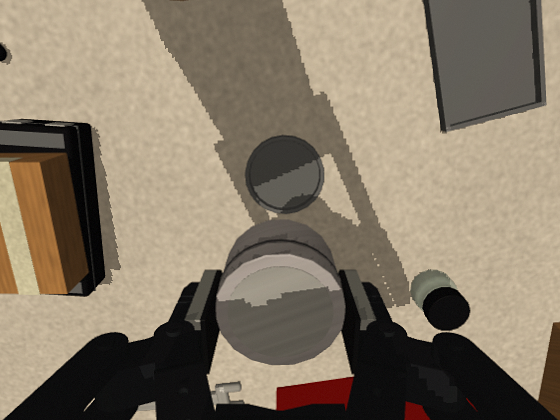

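Request:
step_arm(
  increments=[
    {"xyz": [-0.0004,0.0035,0.02],"angular": [0,0,0],"grip": 0.044},
    {"xyz": [0,0,0.035],"angular": [0,0,0],"grip": 0.044},
    {"xyz": [0,0,0.035],"angular": [0,0,0],"grip": 0.044},
    {"xyz": [0,0,0.035],"angular": [0,0,0],"grip": 0.044},
    {"xyz": [0,0,0.025],"angular": [0,0,0],"grip": 0.044},
    {"xyz": [0,0,0.015],"angular": [0,0,0],"grip": 0.044},
    {"xyz": [0,0,0],"angular": [0,0,0],"grip": 0.044},
    {"xyz": [0,0,0],"angular": [0,0,0],"grip": 0.044},
    {"xyz": [0,0,0],"angular": [0,0,0],"grip": 0.044},
  ],
)

```text
t: 14.68
eef_pos: [0.5539, 0.2059, 0.0642]
eef_rot: [0.002, 0.09, 0.996, 0.0]
wrist_force: [0.6, 0.1, -1.9]
opening: 0.57
```

Request:
step_arm(
  increments=[
    {"xyz": [0.001,-0.001,0.01],"angular": [0,0,0],"grip": 0.044},
    {"xyz": [0,0,0.008],"angular": [0,0,0],"grip": 0.044},
    {"xyz": [0,0,0.004],"angular": [0,0,0],"grip": 0.044},
    {"xyz": [0,0,0],"angular": [0,0,0],"grip": 0.044},
    {"xyz": [0,0,0],"angular": [0,0,0],"grip": 0.044},
    {"xyz": [0,0,0],"angular": [0,0,0],"grip": 0.044},
  ],
)

```text
t: 15.18
eef_pos: [0.5514, 0.2054, 0.0402]
eef_rot: [-0.0, 0.089, 0.996, -0.0]
wrist_force: [-0.4, 0.2, -2.0]
opening: 0.571
```

Request:
step_arm(
  increments=[
    {"xyz": [0,0,0.001],"angular": [0,0,0],"grip": 0.044},
    {"xyz": [0,0,0],"angular": [0,0,0],"grip": 0.044},
    {"xyz": [0,0,0],"angular": [0,0,0],"grip": 0.044},
  ],
)

```text
t: 15.43
eef_pos: [0.5516, 0.2055, 0.0398]
eef_rot: [0.0, 0.089, 0.996, 0.0]
wrist_force: [-1.2, 0.3, 1.4]
opening: 0.57
```

Request:
step_arm(
  increments=[
    {"xyz": [0,0,0],"angular": [0,0,0],"grip": 0.06},
    {"xyz": [0,0,0],"angular": [0,0,0],"grip": 0.085},
    {"xyz": [0,0,0],"angular": [0,0,0],"grip": 0.085},
    {"xyz": [0,0,0],"angular": [0,0,0],"grip": 0.085},
    {"xyz": [0,0,0],"angular": [0,0,0],"grip": 0.085},
    {"xyz": [0,0,-0.03],"angular": [0,0,0],"grip": 0.085},
    {"xyz": [0,0,-0.04],"angular": [0,0,0],"grip": 0.085},
    {"xyz": [0,0,-0.04],"angular": [0,0,0],"grip": 0.085},
    {"xyz": [0,0,-0.04],"angular": [0,0,0],"grip": 0.085},
    {"xyz": [0,0,-0.04],"angular": [0,0,0],"grip": 0.085},
  ],
)

```text
t: 16.27
eef_pos: [0.5511, 0.2052, 0.2311]
eef_rot: [0.0, 0.089, 0.996, -0.0]
wrist_force: [0.9, 0.1, -0.5]
opening: 0.996
```

```bash
python3 - <<'E'
from h import *
s=snap('wrist','w9'); print(s['t'],s['eef_pos'],s['eef_rot'],s['wrist_force'],s['joint_pos'])
E
```

```text
16.2667 [0.55113246 0.20523899 0.23114907] [ 2.86345679e-05  8.92613830e-02  9.96008235e-01 -2.48857113e-05] [ 0.89942017  0.0946551  -0.48691989] [ 2.60129080e-01  1.77186650e-01  1.31397429e+00 -6.65841756e-05
  1.65039495e+00 -1.13191186e+00]
```

View pics/w9.png

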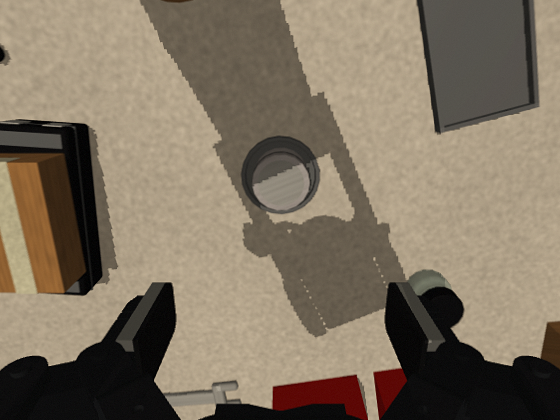

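Request:
step_arm(
  increments=[
    {"xyz": [-0.002,-0.0143,0],"angular": [0,0,0],"grip": 0.085},
    {"xyz": [-0.004,-0.03,0],"angular": [0,0,0],"grip": 0.085},
    {"xyz": [-0.004,-0.03,0],"angular": [0,0,0],"grip": 0.085},
    {"xyz": [-0.004,-0.03,0],"angular": [0,0,0],"grip": 0.085},
    {"xyz": [-0.004,-0.03,0],"angular": [0,0,0],"grip": 0.085},
    {"xyz": [-0.004,-0.03,0],"angular": [0,0,0],"grip": 0.085},
    {"xyz": [-0.004,-0.03,0],"angular": [0,0,0],"grip": 0.085},
    {"xyz": [-0.0024,-0.02,0],"angular": [0,0,0],"grip": 0.085},
    {"xyz": [0,0,0],"angular": [0,0,0],"grip": 0.085},
    {"xyz": [0,0,0],"angular": [0,0,0],"grip": 0.085},
  ],
)

```text
t: 17.15
eef_pos: [0.5406, -0.0118, 0.2278]
eef_rot: [-0.001, 0.091, 0.996, 0.0]
wrist_force: [0.0, -0.2, 0.4]
opening: 0.995
```

Request:
step_arm(
  increments=[
    {"xyz": [0,0,0],"angular": [0,0,0],"grip": 0.085},
    {"xyz": [0,0,0],"angular": [0,0,0],"grip": 0.085},
  ],
)

```text
t: 17.32
eef_pos: [0.5411, -0.0098, 0.2287]
eef_rot: [-0.001, 0.089, 0.996, 0.0]
wrist_force: [-0.1, -0.2, -0.1]
opening: 0.996
```

```bash
python3 - <<'E'
from h import *
import pile
s=snap('wrist','w10'); print(s['t'],s['eef_pos'],s['eef_rot'],s['wrist_force']);pile.look('w10')
E
```

```text
17.3167 [ 0.54111238 -0.00975643  0.22867348] [-5.15188632e-04  8.86876896e-02  9.96059336e-01  1.68322380e-04] [-0.07917326 -0.16579277 -0.13406306]
0.078 11921 circ ((541.1083984375, -10.575368881225586), 63.822818756103516) rect ((541.1326904296875, -10.945117950439453), (64.16156768798828, 112.96957397460938), 79.60054016113281)
0.04 2389 circ ((477.69049072265625, 4.465805530548096), 33.696956634521484) rect ((475.9475402832031, 4.8920745849609375), (65.1222915649414, 24.655563354492188), 77.03429412841797)
0.04 343 circ ((601.2230224609375, -28.004236221313477), 36.59731674194336) rect ((611.6022338867188, -36.26885986328125), (73.01910400390625, 31.598695755004883), 51.47087097167969)
```

View pics/w10.png

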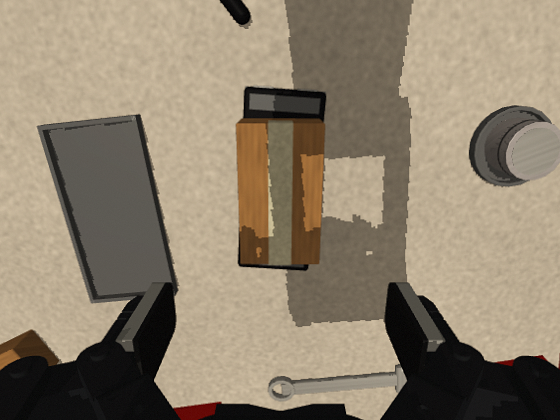

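Request:
step_arm(
  increments=[
    {"xyz": [0,-0.001,0.02],"angular": [0,0,0],"grip": 0.085},
    {"xyz": [0,0,0.035],"angular": [0,0,0],"grip": 0.085},
    {"xyz": [0,0,0.035],"angular": [0,0,0],"grip": 0.085},
    {"xyz": [0,0,0.03],"angular": [0,0,0],"grip": 0.085},
    {"xyz": [0,0,0.023],"angular": [0,0,0],"grip": 0.085},
    {"xyz": [0,0,0.015],"angular": [0,0,0],"grip": 0.085},
    {"xyz": [0,0,0],"angular": [0,0,0],"grip": 0.085},
    {"xyz": [0,0,0],"angular": [0,0,0],"grip": 0.085},
    {"xyz": [0,0,0],"angular": [0,0,0],"grip": 0.085},
  ],
)

```text
t: 18.12
eef_pos: [0.5422, -0.0111, 0.0727]
eef_rot: [0.001, 0.089, 0.996, -0.0]
wrist_force: [0.4, -0.7, 0.6]
opening: 0.996
```

Request:
step_arm(
  increments=[
    {"xyz": [0,0,0.004],"angular": [0,0,0],"grip": 0.085},
    {"xyz": [0,0,0],"angular": [0,0,0],"grip": 0.058},
    {"xyz": [0,0,0],"angular": [0,0,0],"grip": 0.058},
    {"xyz": [0,0,0],"angular": [0,0,0],"grip": 0.058},
    {"xyz": [0,0,0],"angular": [0,0,0],"grip": 0.058},
    {"xyz": [0,0,0],"angular": [0,0,0],"grip": 0.058},
    {"xyz": [0,0,0],"angular": [0,0,0],"grip": 0.058},
  ],
  newtons=45,
)

```text
t: 18.7
eef_pos: [0.5419, -0.0115, 0.0685]
eef_rot: [0.001, 0.089, 0.996, 0.0]
wrist_force: [-0.5, 1.0, 5.9]
opening: 0.74
```

Request:
step_arm(
  increments=[
    {"xyz": [0,0,-0.005],"angular": [0,0,0],"grip": 0.058},
    {"xyz": [0,0,-0.015],"angular": [0,0,0],"grip": 0.058},
    {"xyz": [0,0,-0.03],"angular": [0,0,0],"grip": 0.058},
    {"xyz": [0,0,-0.03],"angular": [0,0,0],"grip": 0.058},
    {"xyz": [0,0,-0.03],"angular": [0,0,0],"grip": 0.058},
    {"xyz": [0.0055,0.0147,-0.02],"angular": [0,0,0],"grip": 0.058},
    {"xyz": [0.0111,0.0294,-0.01],"angular": [0,0,0],"grip": 0.058},
    {"xyz": [0.0111,0.0294,0],"angular": [0,0,0],"grip": 0.058},
    {"xyz": [0.0111,0.0294,0],"angular": [0,0,0],"grip": 0.058},
    {"xyz": [0.0111,0.0294,0],"angular": [0,0,0],"grip": 0.058},
  ],
)

```text
t: 19.53
eef_pos: [0.5144, 0.1282, 0.2061]
eef_rot: [-0.001, 0.09, 0.996, -0.001]
wrist_force: [1.4, -0.0, -3.0]
opening: 0.738
```

Request:
step_arm(
  increments=[
    {"xyz": [0.0111,0.0294,0],"angular": [0,0,0],"grip": 0.058},
    {"xyz": [0.0111,0.0294,0],"angular": [0,0,0],"grip": 0.058},
    {"xyz": [0.0111,0.0294,0],"angular": [0,0,0],"grip": 0.058},
    {"xyz": [0.0111,0.0294,0],"angular": [0,0,0],"grip": 0.058},
    {"xyz": [0.0111,0.0294,0],"angular": [0,0,0],"grip": 0.058},
    {"xyz": [0.0111,0.0294,0],"angular": [0,0,0],"grip": 0.058},
    {"xyz": [0.0111,0.0294,0],"angular": [0,0,0],"grip": 0.058},
    {"xyz": [0.0111,0.0294,0],"angular": [0,0,0],"grip": 0.058},
    {"xyz": [0.0055,0.0147,0],"angular": [0,0,0],"grip": 0.058},
    {"xyz": [0,0,0],"angular": [0,0,-0.5],"grip": 0.058},
  ],
)

```text
t: 20.37
eef_pos: [0.4654, 0.3929, 0.2051]
eef_rot: [-0.002, 0.061, 0.998, -0.001]
wrist_force: [0.4, -0.2, -3.2]
opening: 0.739
```

Request:
step_arm(
  increments=[
    {"xyz": [0,0,0],"angular": [0,0,-0.7],"grip": 0.058},
    {"xyz": [0,0,0],"angular": [0,0,-0.7],"grip": 0.058},
    {"xyz": [0,0,0],"angular": [0,0,-0.6],"grip": 0.058},
    {"xyz": [0,0,0],"angular": [0,0,0],"grip": 0.058},
    {"xyz": [0,0,0],"angular": [0,0,0],"grip": 0.058},
    {"xyz": [0,0,0],"angular": [0,0,0],"grip": 0.058},
    {"xyz": [0,0,0],"angular": [0,0,0],"grip": 0.058},
  ],
)

```text
t: 20.95
eef_pos: [0.4672, 0.3898, 0.2069]
eef_rot: [-0.0, -0.041, 0.999, -0.0]
wrist_force: [0.1, 0.2, -2.6]
opening: 0.74
```

```bash
python3 - <<'E'
from h import *
import trays
s=snap('wrist','w11'); print(s['t'],s['eef_pos'],s['eef_rot'],s['wrist_force'],s['joint_pos'])
print(trays.fit(load('w11'),'carton',.012))
E
```

```text
20.95 [0.46719029 0.38979033 0.20686643] [-2.84922612e-04 -4.08713499e-02  9.99164310e-01 -3.65472675e-04] [ 0.13633471  0.15054072 -2.61344021] [ 6.02324141e-01  2.30452768e-01  1.29921290e+00 -3.15625715e-04
  1.61279852e+00 -1.05025079e+00]
(array([531.1, 387.7]), array([412.4, 609.5]), 4.6, array([586.7, 382.8]), 327.3, np.uint64(183778))
```

View pics/w11.png

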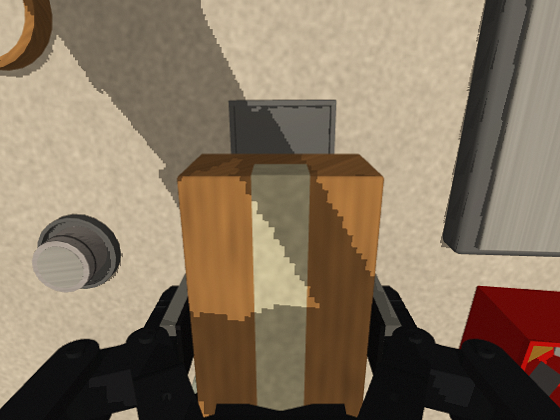

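```bash
python3 -c "
from h import *
crop('w11',215,85,350,165,5,'c8')"
```

```text
(no output)
```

View pics/c8.png

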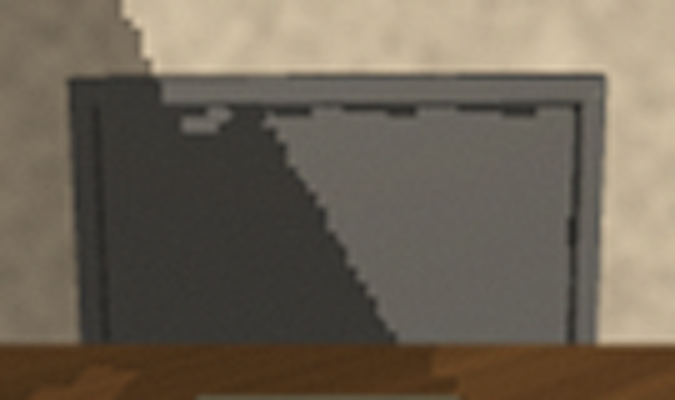

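```bash
python3 - <<'E'
from h import *
c=load('w11');px=lambda p,k,o:(np.array(p,float)+.5)/k-.5+o
p=onplane(c,px([(70,80),(605,77),(85,340),(597,340)],5,(215,85)),.012)[:,:2]
print(p.round(4),np.hypot(*(p[1]-p[0])))
for a,b in((2,0),(3,1)):
    d=p[a]-p[b];print(np.degrees(np.arctan2(d[1],d[0])))
d=p[1]-p[0];print('w',np.degrees(np.arctan2(d[1],d[0]))-90)
for th in (5.,4.8):
    u=np.array([np.cos(np.radians(th)),np.sin(np.radians(th))]);print((p[0]+p[1])/2+u*.068)
# carton in hand: top at z~TCP+.0095
z=.2069+.0095
q=onplane(c,[(180,178),(383,177)],z)[:,:2];print(q,q.mean(0)+u*.056, np.hypot(*(q[1]-q[0])))
E
```

```text
[[0.4022 0.3417]
 [0.3946 0.4285]
 [0.4446 0.3459]
 [0.4375 0.4327]] 0.08712527568465826
5.593161040788529
5.5723853670175085
w 4.982373209077068
[0.46616752 0.39105143]
[0.46618779 0.39081493]
[[0.41423023 0.35394161]
 [0.4088248  0.41613659]] [0.46733112 0.38972506] 0.062429430106822156
```

Request:
step_arm(
  increments=[
    {"xyz": [0.0005,0.001,0.015],"angular": [0,0,-0.05],"grip": 0.058},
    {"xyz": [0,0,0.03],"angular": [0,0,0],"grip": 0.058},
    {"xyz": [0,0,0.03],"angular": [0,0,0],"grip": 0.058},
    {"xyz": [0,0,0.03],"angular": [0,0,0],"grip": 0.058},
    {"xyz": [0,0,0.025],"angular": [0,0,0],"grip": 0.058},
    {"xyz": [0,0,0.015],"angular": [0,0,0],"grip": 0.058},
    {"xyz": [0,0,0],"angular": [0,0,0],"grip": 0.058},
    {"xyz": [0,0,0],"angular": [0,0,0],"grip": 0.058},
    {"xyz": [0,0,0],"angular": [0,0,0],"grip": 0.058},
  ],
)

```text
t: 21.75
eef_pos: [0.4676, 0.3918, 0.064]
eef_rot: [0.001, -0.044, 0.999, 0.001]
wrist_force: [-0.3, 0.7, -2.2]
opening: 0.741
```

```bash
python3 - <<'E'
from h import *
s=snap('wrist','w12'); print(s['t'],s['eef_pos'],s['eef_rot'],s['wrist_force'])
snap('scene','s2');snap('side','d2');crop('s2',370,130,510,260,5,'c9');crop('d2',200,100,330,200,5,'c10')
E
```

```text
21.75 [0.46762589 0.39175704 0.06404441] [ 1.32654364e-03 -4.40266278e-02  9.99029199e-01  7.44899919e-04] [-0.29756915  0.68651408 -2.24080373]
```

View pics/w12.png

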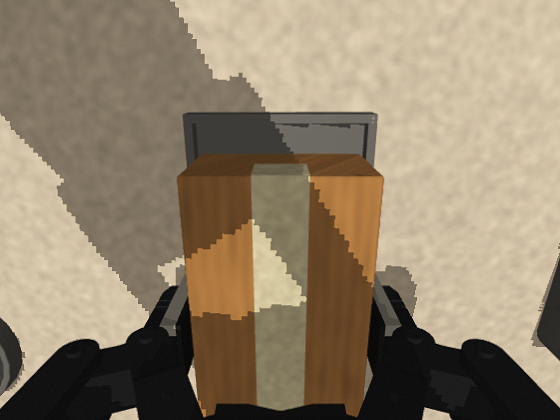

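View pics/c10.png

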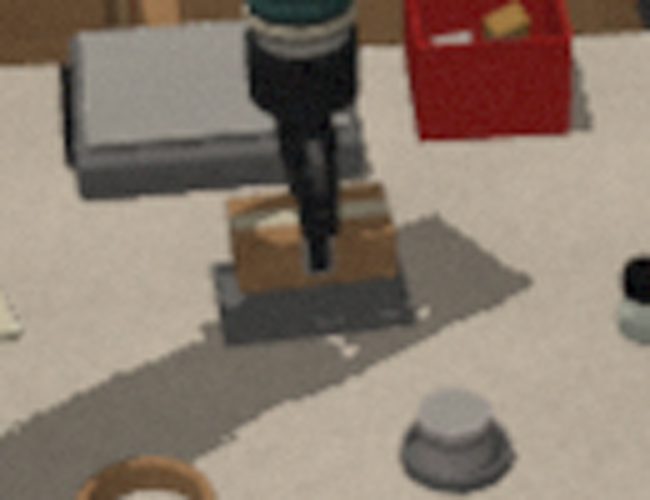

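Request:
step_arm(
  increments=[
    {"xyz": [0.0008,-0.0008,0.012],"angular": [0,0,0],"grip": 0.058},
    {"xyz": [0,0,0.01],"angular": [0,0,0],"grip": 0.058},
    {"xyz": [0,0,0.006],"angular": [0,0,0],"grip": 0.058},
    {"xyz": [0,0,0],"angular": [0,0,0],"grip": 0.058},
    {"xyz": [0,0,0],"angular": [0,0,0],"grip": 0.058},
    {"xyz": [0,0,0],"angular": [0,0,0],"grip": 0.058},
  ],
)

```text
t: 22.4
eef_pos: [0.4656, 0.39, 0.0336]
eef_rot: [-0.0, -0.044, 0.999, -0.0]
wrist_force: [-0.4, -0.1, -2.3]
opening: 0.743
```

Request:
step_arm(
  increments=[
    {"xyz": [-0.0006,0.0005,0.0015],"angular": [0,0,0],"grip": 0.058},
    {"xyz": [0,0,0],"angular": [0,0,0],"grip": 0.058},
    {"xyz": [0,0,0],"angular": [0,0,0],"grip": 0.058},
    {"xyz": [0,0,0],"angular": [0,0,0],"grip": 0.058},
  ],
)

```text
t: 22.73
eef_pos: [0.4664, 0.3907, 0.0326]
eef_rot: [-0.0, -0.044, 0.999, -0.0]
wrist_force: [0.1, -0.0, -3.3]
opening: 0.742
```

Request:
step_arm(
  increments=[
    {"xyz": [0,0,0.001],"angular": [0,0,0],"grip": 0.058},
    {"xyz": [0,0,0],"angular": [0,0,0],"grip": 0.058},
    {"xyz": [0,0,0],"angular": [0,0,0],"grip": 0.058},
  ],
)

```text
t: 22.98
eef_pos: [0.4666, 0.3908, 0.0324]
eef_rot: [0.0, -0.044, 0.999, 0.0]
wrist_force: [-1.1, -0.7, 1.0]
opening: 0.741
```

Request:
step_arm(
  increments=[
    {"xyz": [0,0,0],"angular": [0,0,0],"grip": 0.072},
    {"xyz": [0,0,0],"angular": [0,0,0],"grip": 0.085},
    {"xyz": [0,0,0],"angular": [0,0,0],"grip": 0.085},
    {"xyz": [0,0,0],"angular": [0,0,0],"grip": 0.085},
    {"xyz": [0,0,-0.02],"angular": [0,0,0],"grip": 0.085},
    {"xyz": [0,0,-0.035],"angular": [0,0,0],"grip": 0.085},
    {"xyz": [0,0,-0.04],"angular": [0,0,0],"grip": 0.085},
    {"xyz": [0,0,-0.04],"angular": [0,0,0],"grip": 0.085},
    {"xyz": [0,0,-0.04],"angular": [0,0,0],"grip": 0.085},
    {"xyz": [0,0,0],"angular": [0,0,0],"grip": 0.085},
  ],
)

```text
t: 23.82
eef_pos: [0.4699, 0.3933, 0.2185]
eef_rot: [0.008, -0.044, 0.999, 0.005]
wrist_force: [0.5, 0.8, 1.6]
opening: 0.996
```

```bash
python3 - <<'E'
from h import *
s=snap('wrist','w13'); print(s['t'],s['eef_pos'],s['eef_rot'],s['wrist_force'])
c=load('w13');P=cloud(c)
M=(abs(P[...,2]-.042)<.006)&(np.hypot(P[...,0]-.466,P[...,1]-.391)<.12)
q=(P[M][:,:2]*1000).astype(np.float32);print(len(q),cv2.minAreaRect(q))
E
```

```text
23.8167 [0.46987508 0.39326941 0.21852781] [ 0.0083252  -0.04418621  0.99897525  0.00516994] [0.48468655 0.79483542 1.61497248]
10371 ((465.9001159667969, 389.8197937011719), (113.08465576171875, 64.1370620727539), 4.908447265625)
```

View pics/w13.png

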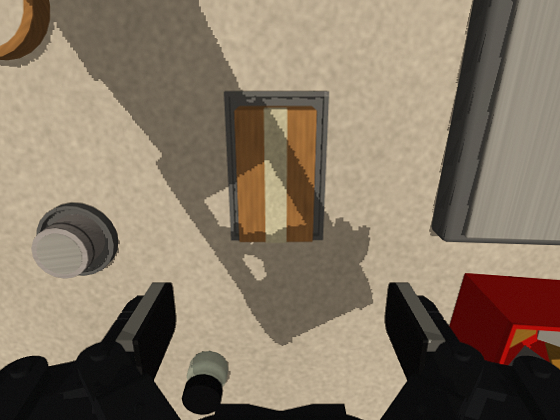

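Request:
step_arm(
  increments=[
    {"xyz": [-0.0015,-0.0157,-0.01],"angular": [0,0,0],"grip": 0.085},
    {"xyz": [-0.003,-0.0314,0],"angular": [0,0,0],"grip": 0.085},
    {"xyz": [-0.003,-0.0314,0],"angular": [0,0,0],"grip": 0.085},
    {"xyz": [-0.003,-0.0314,0],"angular": [0,0,0],"grip": 0.085},
    {"xyz": [-0.003,-0.0314,0],"angular": [0,0,0],"grip": 0.085},
    {"xyz": [-0.003,-0.0314,0],"angular": [0,0,0],"grip": 0.085},
    {"xyz": [-0.003,-0.0314,0],"angular": [0,0,0],"grip": 0.085},
    {"xyz": [-0.003,-0.0314,0],"angular": [0,0,0],"grip": 0.085},
  ],
)

```text
t: 24.53
eef_pos: [0.5087, 0.1557, 0.2149]
eef_rot: [-0.002, -0.044, 0.999, -0.001]
wrist_force: [0.2, 0.3, -0.2]
opening: 0.995
```

Request:
step_arm(
  increments=[
    {"xyz": [-0.003,-0.0314,0],"angular": [0,0,0],"grip": 0.085},
    {"xyz": [-0.003,-0.0314,0],"angular": [0,0,0],"grip": 0.085},
    {"xyz": [-0.003,-0.0314,0],"angular": [0,0,0],"grip": 0.085},
    {"xyz": [-0.003,-0.0314,0],"angular": [0,0,0],"grip": 0.085},
    {"xyz": [-0.003,-0.0314,0],"angular": [0,0,0],"grip": 0.085},
    {"xyz": [-0.0015,-0.0157,0],"angular": [0,0,0],"grip": 0.085},
    {"xyz": [0,0,0],"angular": [0,0,0.8],"grip": 0.085},
    {"xyz": [0,0,0],"angular": [0,0,0.8],"grip": 0.085},
    {"xyz": [0,0,0],"angular": [0,0,0.8],"grip": 0.085},
    {"xyz": [0,0,0],"angular": [0,0,0.85],"grip": 0.085},
  ],
)

```text
t: 25.37
eef_pos: [0.54, -0.0134, 0.2148]
eef_rot: [-0.002, 0.128, 0.992, -0.0]
wrist_force: [0.2, 0.3, 0.5]
opening: 0.998
```

Request:
step_arm(
  increments=[
    {"xyz": [0,0,0],"angular": [0,0,0],"grip": 0.085},
    {"xyz": [0,0,0],"angular": [0,0,0],"grip": 0.085},
    {"xyz": [0,0,0],"angular": [0,0,0],"grip": 0.085},
    {"xyz": [0,0,0],"angular": [0,0,0],"grip": 0.085},
  ],
)

```text
t: 25.7
eef_pos: [0.541, -0.0125, 0.2163]
eef_rot: [-0.0, 0.125, 0.992, -0.0]
wrist_force: [0.1, 1.0, 0.3]
opening: 0.998
```

```bash
python3 - <<'E'
from h import *
import pile
s=snap('wrist','w14'); print(s['t'],s['eef_pos'],s['eef_rot'],s['wrist_force']);pile.look('w14')
E
```

```text
25.7 [ 0.54095347 -0.01251969  0.21630338] [-4.99797231e-04  1.25117525e-01  9.92141796e-01 -1.03593871e-04] [0.12118124 1.0196217  0.30467139]
0.04 14729 circ ((542.4616088867188, -12.752500534057617), 85.06928253173828) rect ((541.8321533203125, -12.291419982910156), (66.13555145263672, 160.0997314453125), 75.73307037353516)
```

View pics/w14.png

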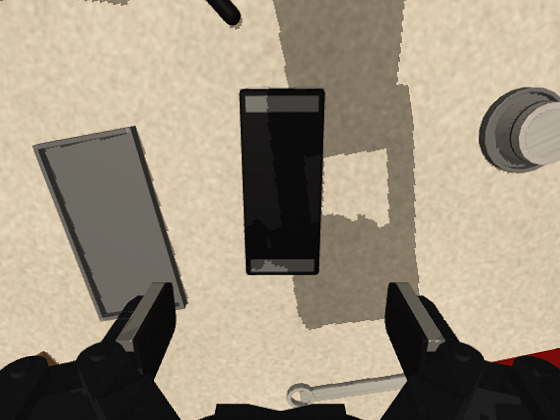

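Request:
step_arm(
  increments=[
    {"xyz": [-0.0008,0,0.02],"angular": [0,0,0],"grip": 0.085},
    {"xyz": [0,0,0.035],"angular": [0,0,0],"grip": 0.085},
    {"xyz": [0,0,0.035],"angular": [0,0,0],"grip": 0.085},
    {"xyz": [0,0,0.035],"angular": [0,0,0],"grip": 0.085},
    {"xyz": [0,0,0.03],"angular": [0,0,0],"grip": 0.085},
    {"xyz": [0,0,0.02],"angular": [0,0,0],"grip": 0.085},
    {"xyz": [0,0,0.008],"angular": [0,0,0],"grip": 0.085},
    {"xyz": [0,0,0],"angular": [0,0,0],"grip": 0.085},
    {"xyz": [0,0,0],"angular": [0,0,0],"grip": 0.085},
    {"xyz": [0,0,0],"angular": [0,0,0],"grip": 0.085},
  ],
)

```text
t: 26.58
eef_pos: [0.5437, -0.0128, 0.036]
eef_rot: [0.002, 0.126, 0.992, -0.0]
wrist_force: [0.3, -0.8, 1.0]
opening: 1.001
```

Request:
step_arm(
  increments=[
    {"xyz": [0.001,0,0.0065],"angular": [0,0,0],"grip": 0.085},
    {"xyz": [0,0,0],"angular": [0,0,0],"grip": 0.085},
    {"xyz": [0,0,0],"angular": [0,0,0],"grip": 0.06},
    {"xyz": [0,0,0],"angular": [0,0,0],"grip": 0.06},
    {"xyz": [0,0,0],"angular": [0,0,0],"grip": 0.06},
    {"xyz": [0,0,0],"angular": [0,0,0],"grip": 0.06},
    {"xyz": [0,0,0],"angular": [0,0,0],"grip": 0.06},
    {"xyz": [0,0,0],"angular": [0,0,0],"grip": 0.06},
  ],
  newtons=60,
)

```text
t: 27.25
eef_pos: [0.5417, -0.0124, 0.0282]
eef_rot: [0.001, 0.126, 0.992, 0.0]
wrist_force: [0.7, 1.1, 5.3]
opening: 0.763
```

```bash
python3 -c "
from h import *
crop('w10',30,105,190,310,2.9,'c11') if 0 else crop('w10',30,105,190,310,3,'c11')"
```

```text
(no output)
```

View pics/c11.png

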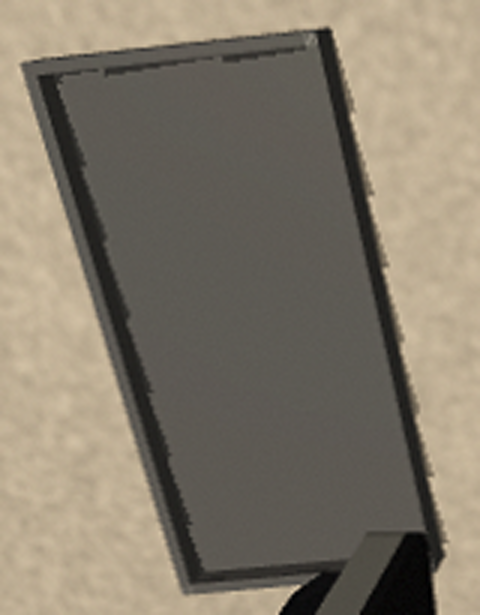

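```bash
python3 - <<'E'
from h import *
c=load('w10');px=lambda p,k,o:(np.array(p,float)+.5)/k-.5+o
p=onplane(c,px([(22,66),(318,32),(430,566),(184,594)],3,(30,105)),.012)[:,:2]
print(p.round(4),p.mean(0));d=[np.roll(p,-1,0)-p][0];print(np.hypot(*d.T),np.degrees(np.arctan2(d[:,1],d[:,0])))
c=load('w3')
p=onplane(c,[(38,90),(137,80),(176,262),(93,270)],.012)[:,:2]
print(p.round(4),p.mean(0));d=[np.roll(p,-1,0)-p][0];print(np.hypot(*d.T),np.degrees(np.arctan2(d[:,1],d[:,0])))
E
```

```text
[[ 0.4576 -0.2162]
 [ 0.4641 -0.126 ]
 [ 0.6442 -0.1417]
 [ 0.64   -0.23  ]] [ 0.55147036 -0.1784657 ]
[0.09046387 0.18074702 0.08832592 0.18293615] [ 85.86004842  -5.01308638 -92.70674647 175.67565899]
[[ 0.4578 -0.2156]
 [ 0.466  -0.1257]
 [ 0.6453 -0.1397]
 [ 0.639  -0.2283]] [ 0.55201889 -0.17731711]
[0.09029834 0.17992198 0.08883377 0.18159109] [ 84.8327328   -4.4558025  -94.10622026 176.00463011]
```

Request:
step_arm(
  increments=[
    {"xyz": [0,0,-0.005],"angular": [0,0,0],"grip": 0.06},
    {"xyz": [0,0,-0.015],"angular": [0,0,0],"grip": 0.06},
    {"xyz": [0,0,-0.03],"angular": [0,0,0],"grip": 0.06},
    {"xyz": [0,0,-0.03],"angular": [0,0,0],"grip": 0.06},
    {"xyz": [0,0,-0.03],"angular": [0,0,0],"grip": 0.06},
    {"xyz": [0,0,-0.02],"angular": [0,0,0],"grip": 0.06},
    {"xyz": [-0.0042,-0.0128,0],"angular": [0,0,0],"grip": 0.06},
    {"xyz": [-0.008,-0.0245,0],"angular": [0,0,0],"grip": 0.06},
    {"xyz": [-0.008,-0.0245,0],"angular": [0,0,0],"grip": 0.06},
    {"xyz": [-0.008,-0.0245,0],"angular": [0,0,0],"grip": 0.06},
  ],
)

```text
t: 28.08
eef_pos: [0.5453, -0.1041, 0.1545]
eef_rot: [-0.002, 0.125, 0.992, -0.0]
wrist_force: [0.4, 0.1, -3.7]
opening: 0.755
```

Request:
step_arm(
  increments=[
    {"xyz": [-0.008,-0.0245,0],"angular": [0,0,0],"grip": 0.06},
    {"xyz": [-0.008,-0.0245,0],"angular": [0,0,0],"grip": 0.06},
    {"xyz": [-0.007,-0.0225,0],"angular": [0,0,0],"grip": 0.06},
    {"xyz": [0,0,0],"angular": [0,0,-0.5],"grip": 0.06},
    {"xyz": [0,0,0],"angular": [0,0,-0.6],"grip": 0.06},
    {"xyz": [0,0,0],"angular": [0,0,-0.5],"grip": 0.06},
    {"xyz": [0,0,0],"angular": [0,0,0],"grip": 0.06},
    {"xyz": [0,0,0],"angular": [0,0,0],"grip": 0.06},
    {"xyz": [0,0,0],"angular": [0,0,0],"grip": 0.06},
    {"xyz": [0,0,0],"angular": [0,0,0],"grip": 0.06},
  ],
)

```text
t: 28.92
eef_pos: [0.5509, -0.1779, 0.1564]
eef_rot: [-0.001, 0.043, 0.999, 0.0]
wrist_force: [-0.4, 0.2, -2.9]
opening: 0.759
```

```bash
python3 - <<'E'
from h import *
s=snap('wrist','w15'); print(s['t'],s['eef_pos'],s['eef_rot'],s['wrist_force'])
E
```

```text
28.9167 [ 0.55090722 -0.17788589  0.15642283] [-7.13674140e-04  4.25838209e-02  9.99092634e-01  1.32471641e-04] [-0.41941254  0.17775584 -2.94836071]
```

View pics/w15.png

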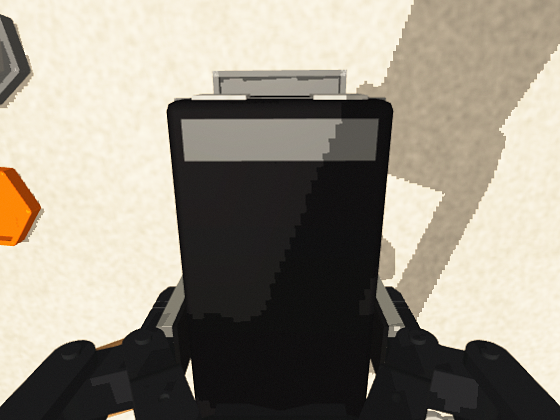

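```bash
python3 - <<'E'
from h import *
c=load('w15')
p=onplane(c,[(213,71.5),(346.5,71)],.012)[:,:2];d=p[1]-p[0]
th=np.radians(-4.7);u=np.array([np.cos(th),np.sin(th)])
print(p,np.hypot(*d),np.degrees(np.arctan2(d[1],d[0]))-90,p.mean(0)+.092*u)
q=onplane(c,[(168,104),(392,104)],.1564+.0118)[:,:2];d=q[1]-q[0];print(q,np.hypot(*d),np.degrees(np.arctan2(d[1],d[0]))-90,q.mean(0)+.08*u)
E
```

```text
[[ 0.45740165 -0.2154464 ]
 [ 0.46471116 -0.12645741]] 0.08928868306749234 -4.695704191998701 [ 0.55274705 -0.17849025]
[[ 0.47069503 -0.20351704]
 [ 0.4761143  -0.14029656]] 0.06345232534745449 -4.899426578210182 [ 0.55313566 -0.17846188]
```

Request:
step_arm(
  increments=[
    {"xyz": [-0.0005,0,0.015],"angular": [0,0,0],"grip": 0.06},
    {"xyz": [0,0,0.03],"angular": [0,0,0],"grip": 0.06},
    {"xyz": [0,0,0.03],"angular": [0,0,0],"grip": 0.06},
    {"xyz": [0,0,0.02],"angular": [0,0,0],"grip": 0.06},
    {"xyz": [0,0,0],"angular": [0,0,0],"grip": 0.06},
    {"xyz": [0,0,0],"angular": [0,0,0],"grip": 0.06},
    {"xyz": [0,0,0],"angular": [0,0,0],"grip": 0.06},
    {"xyz": [0,0,0],"angular": [0,0,0],"grip": 0.06},
  ],
)

```text
t: 29.63
eef_pos: [0.5536, -0.1786, 0.0651]
eef_rot: [0.002, 0.042, 0.999, -0.001]
wrist_force: [0.1, -0.1, -2.4]
opening: 0.764
```

```bash
python3 - <<'E'
from h import *
s=snap('wrist','w16'); print(s['t'],s['eef_pos'],s['eef_rot'],s['wrist_force'])
E
```

```text
29.6333 [ 0.55357237 -0.17863584  0.06510356] [ 2.40561460e-03  4.21871695e-02  9.99106356e-01 -9.72136029e-04] [ 0.1335868  -0.07604906 -2.35601996]
```

View pics/w16.png

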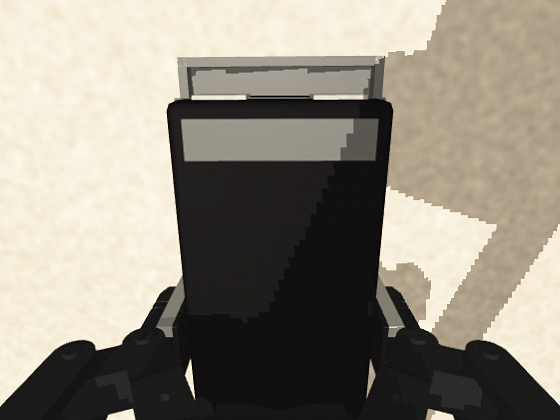

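Centred (tray rim columns 178–384, case 168–392 both about column 281). Lower on.

Request:
step_arm(
  increments=[
    {"xyz": [0.0005,0,0.012],"angular": [0,0,0],"grip": 0.06},
    {"xyz": [0,0,0.01],"angular": [0,0,0],"grip": 0.06},
    {"xyz": [0,0,0.007],"angular": [0,0,0],"grip": 0.06},
    {"xyz": [0,0,0],"angular": [0,0,0],"grip": 0.06},
    {"xyz": [0,0,0],"angular": [0,0,0],"grip": 0.06},
    {"xyz": [0,0,0],"angular": [0,0,0],"grip": 0.06},
    {"xyz": [0,0,0],"angular": [0,0,0],"grip": 0.06},
  ],
)

```text
t: 30.27
eef_pos: [0.5511, -0.1778, 0.0328]
eef_rot: [-0.0, 0.042, 0.999, 0.0]
wrist_force: [0.3, -0.3, -4.2]
opening: 0.759
```

Request:
step_arm(
  increments=[
    {"xyz": [-0.0005,0,0.0012],"angular": [0,0,0],"grip": 0.06},
    {"xyz": [0,0,0],"angular": [0,0,0],"grip": 0.06},
    {"xyz": [0,0,0],"angular": [0,0,0],"grip": 0.06},
  ],
)

```text
t: 30.52
eef_pos: [0.5518, -0.178, 0.032]
eef_rot: [0.0, 0.042, 0.999, -0.0]
wrist_force: [-0.0, -0.2, -2.8]
opening: 0.757
```

Request:
step_arm(
  increments=[
    {"xyz": [0,0,0.001],"angular": [0,0,0],"grip": 0.06},
    {"xyz": [0,0,0],"angular": [0,0,0],"grip": 0.06},
    {"xyz": [0,0,0],"angular": [0,0,0],"grip": 0.06},
  ],
)

```text
t: 30.77
eef_pos: [0.5519, -0.178, 0.0319]
eef_rot: [0.0, 0.042, 0.999, -0.0]
wrist_force: [-1.8, 0.2, 2.4]
opening: 0.761
```

Contact; release and rise.

Request:
step_arm(
  increments=[
    {"xyz": [0,0,0],"angular": [0,0,0],"grip": 0.074},
    {"xyz": [0,0,0],"angular": [0,0,0],"grip": 0.085},
    {"xyz": [0,0,0],"angular": [0,0,0],"grip": 0.085},
    {"xyz": [0,0,0],"angular": [0,0,0],"grip": 0.085},
    {"xyz": [0,0,-0.02],"angular": [0,0,0],"grip": 0.085},
    {"xyz": [0,0,-0.035],"angular": [0,0,0],"grip": 0.085},
    {"xyz": [0,0,-0.04],"angular": [0,0,0],"grip": 0.085},
    {"xyz": [0,0,-0.04],"angular": [0,0,0],"grip": 0.085},
    {"xyz": [0,0,-0.04],"angular": [0,0,0],"grip": 0.085},
    {"xyz": [0,0,-0.03],"angular": [0,0,0],"grip": 0.085},
  ],
)

```text
t: 31.6
eef_pos: [0.5525, -0.1782, 0.2405]
eef_rot: [0.002, 0.042, 0.999, -0.001]
wrist_force: [1.2, -0.4, 0.5]
opening: 0.994
```

Request:
step_arm(
  increments=[
    {"xyz": [0,0,0],"angular": [0,0,0],"grip": 0.085},
    {"xyz": [0,0,0],"angular": [0,0,0],"grip": 0.085},
    {"xyz": [0,0,0],"angular": [0,0,0],"grip": 0.085},
    {"xyz": [0,0,0],"angular": [0,0,0],"grip": 0.085},
  ],
)

```text
t: 31.93
eef_pos: [0.551, -0.1776, 0.2338]
eef_rot: [-0.002, 0.042, 0.999, 0.001]
wrist_force: [-0.6, 0.3, 0.1]
opening: 0.994
```

```bash
python3 - <<'E'
from h import *
s=snap('wrist','w17'); print(s['t'],s['eef_pos'],s['wrist_force'],s['qd'].round(3))
c=load('w17');P=cloud(c)
M=(abs(P[...,2]-.044)<.006)&(np.hypot(P[...,0]-.552,P[...,1]+.178)<.12)
q=(P[M][:,:2]*1000).astype(np.float32);print(len(q),cv2.minAreaRect(q),P[M][:,2].mean())
snap('scene','s3');snap('side','d3')
for n in('s3','d3'):
    c=load(n);P=cloud(c)
    for k,(x,y,z,r) in dict(nut=(.4305,-.3763,.04,.026),tin=(.5513,.2045,.04,.034),carton=(.4665,.391,.042,.07),case=(.552,-.178,.044,.09)).items():
        M=(abs(P[...,2]-z)<.006)&(np.hypot(P[...,0]-x,P[...,1]-y)<r); Q=P[M]
        if len(Q)>9: print(n,k,len(Q),Q[:,2].mean().round(4),cv2.minAreaRect((Q[:,:2]*1000).astype(np.float32)))
v=cv2.resize(load('s3')['im'][150:300,90:470],None,fx=2.1,fy=2.1,interpolation=cv2.INTER_CUBIC);cv2.imwrite('pics/c12.png',v)
v=cv2.resize(load('d3')['im'][130:380,220:370],None,fx=2.4,fy=2.4,interpolation=cv2.INTER_CUBIC);cv2.imwrite('pics/c13.png',v)
E
```

```text
31.9333 [ 0.55102727 -0.17764388  0.23383818] [-0.597333    0.29976584  0.12620137] [-0.001  0.008  0.009  0.     0.002 -0.001]
13556 ((552.5515747070312, -179.1035919189453), (66.10746765136719, 159.6558074951172), 85.21825408935547) 0.04447690393643667
s3 nut 172 0.0402 ((429.90948486328125, -375.67431640625), (36.686431884765625, 39.85940933227539), 75.178466796875)
s3 tin 327 0.0404 ((551.912353515625, 205.87600708007812), (48.84379577636719, 48.219486236572266), 40.29973220825195)
s3 carton 1055 0.0427 ((466.0688171386719, 390.9367370605469), (116.11531829833984, 67.59396362304688), 4.784880638122559)
s3 case 1768 0.0442 ((554.2369384765625, -178.2297821044922), (67.7791976928711, 164.74783325195312), 85.39338684082031)
d3 nut 205 0.0407 ((430.2824401855469, -376.2390441894531), (36.08991241455078, 38.60969543457031), 18.94040298461914)
d3 tin 80 0.0409 ((542.17578125, 203.5044403076172), (28.827978134155273, 56.040184020996094), 4.525583267211914)
d3 carton 368 0.0433 ((466.6638488769531, 390.79364013671875), (112.5047836303711, 76.03134155273438), 6.490355014801025)
d3 case 1230 0.0448 ((553.5634155273438, -178.50955200195312), (69.99072265625, 162.35166931152344), 85.06983184814453)
```

View pics/w17.png

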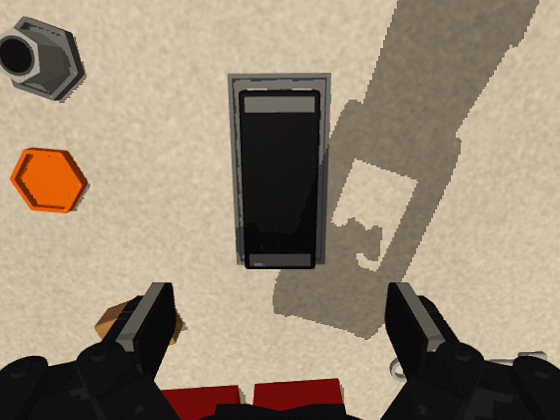

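View pics/c12.png

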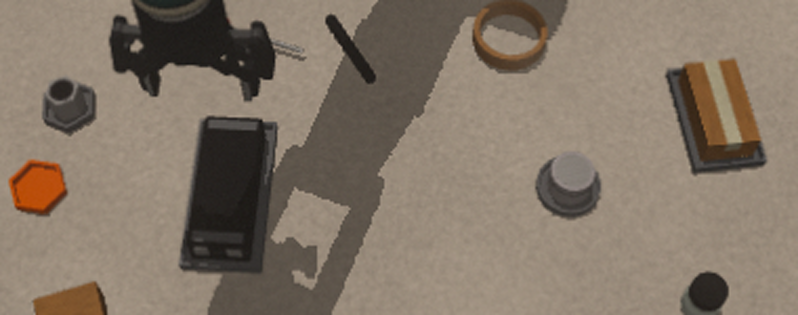

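View pics/c13.png

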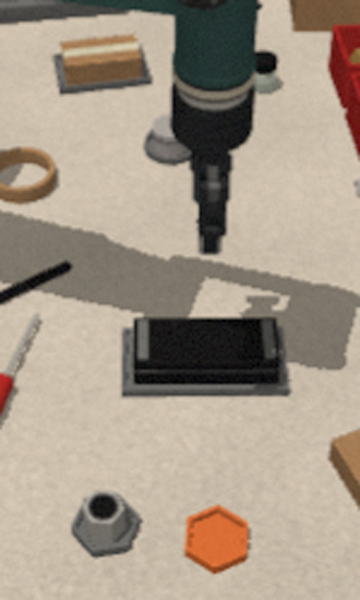

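```bash
python3 -c "
from bench import arm
print(arm.close_job())"
```

```text
the job is handed in; nothing more can be done
None
```

I took the pile apart from the top: nut, tin, carton, then case. Each item now stands in its own tray, and all are released. The orange look-alike was not touched. I handed in the job at about 32 s of the 120 s allowed, with the open gripper clear at z ≈ 0.23 m.

**Flatness and position:** The last wrist, scene and side views show every item flat and upright inside its rim. Tops measured about 40 mm (nut), 40 mm (tin), 43 mm (carton) and 44 mm (case), which is what lying on the tray floor should give. Centres were within about 2 mm of the tray centres, against 8 mm of play, and the carton and case lay within about half a degree of their trays.

**Check that disagreed:** The side camera gave an off tin centre (542, 204 mm), because the gripper hid part of the tin. The scene camera put it at 552, 206 mm, and the wrist picture taken right after release showed it inside the round tray.

**Forces:** The force readings at the end of each move stayed within about 6 N; I did not record forces between those readings.

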